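# Draw the sprung length pointer out to its index over a seated cork block and hold

### The arm

A 6-joint arm with a two-finger parallel gripper is mounted at the origin on a cart in front of the work surface, level with it; the furniture and walls round the work are solid. World frame = base frame: x ahead of the robot, y to its left, z up, the work surface at z = 0. Lengths are in mm, angles in rad, forces in N, time in s.
With the tool pointing down it reaches from about 325 to 775 mm from the base axis. Payload 9.3 kg.
Tool frame: the origin (TCP) lies between the finger pads; the fingertips stand 19 mm ahead of it and the grasp point (between the pads) is the TCP; y points along the fingers, z is the direction in which the jaws open and shut, and the axes are right-handed (so a half turn about y gives the same grasp; the last joint's range is limited). The gripper opens to 85 mm and grips with 20 to 120 N. Pads are 22 mm wide; open, the fingers measure 114 mm over their backs; the gripper's body (76 mm by 85 mm) begins 54 mm behind the grasp point. The pads swing forward as they close: fully open they stand 13 mm farther back than shut.
Start: joints at [1.134, 0.259, 0.021, 1.334, 0, 1.418], TCP at [154.004, 527.996, 218.879] pointing down, gripper open.
Joint ranges: [-3.04, 3.04], [-0.91, 1.82], [-1.04, 1.36], [-1.92, 1.95], [-1.52, 1.45], [-3.14, 3.14]. Speed limits (rad/s): [2.22, 2.22, 2.79, 3.14, 3.14, 3.14].

### API

Orientations are given as a unit quaternion [w, x, y, z].
In Python, from rig import r, eyes, order gives the robot as it stands.
- The arm moves only by the tool carry_out, never from a script. Its argument "motion" is a list of rows, each a list of 3 entries, a list of its own where there are three numbers: the closure, from -1 (fully open) to 1 (shut), then the shift along the tool's x, y, z each as a share of 0.025 m, from -1 to 1, then the turn about the tool's y as a share of 4 degrees, from -1 to 1. A call has 1 to 12 rows; each row shifts and turns the commanded pose from where the row before left it, along the tool's axes as they then stand; what a row does not reach is not made up. A row lasts 1/12 s, in which the tool goes at most 41.7 mm and 7.16 degrees, less where a joint would pass 70% of its speed; a pose out of reach is approached as far as the arm can. A call with a number of a shift or a turn outside -1 to 1 is refused whole. A call with a gripper value outside its range is refused whole. The fingers move at their own pace and stop on an object; "force" is the grip in N (left out, the last holds). Time passes only in rows, so rows that do not move let the fingers close. It gives the time, the measured TCP pose, the force and the opening at its end, in the units of the state.
- r.get_obs(): the state, without advancing time (a new reading comes with each control period).
- eyes.grab_frame(name): name is "scene" or "top"; returns the picture (400x640x3 uint8, blue, green, red); there is no depth.
- eyes.calibration(name): a dict with "mtx" (3x3 intrinsics, pixels), "T" (4x4, takes a point from camera to world coordinates). Camera axes: x right, y down, z forward; pixel columns grow to the right and rows downward; lengths in mm; the calibration is good to about 2 mm. A picture is of the moment at which its call begins. calibration takes no time and is no camera call.
- order.job_done(): hands the job in, once; it reports no verdict.
The state is a dict: "time": time; "joint_pos": joint angles; "qvel": joint speeds; "tau": joint torques, N m; "eef_pos": TCP position; "orientation": TCP orientation; "force": force on the tool from outside, world axes, zero at the start; "wrist_torque": the same for the moment, N m; "opening": finger opening in mm.
Only numpy, scipy, OpenCV 4.12 (cv2) and the standard library are available. Lean on these libraries where they do the work, as an engineer would, in place of code of your own. Each camera call takes 0.05 s, during which the arm holds its last target.

### The job

Set the cork block flat into the shallow pocket of the length gauge and let go of it. Then take the wooden grip of the gauge's sprung telescoping rod, pull the rod out until its white flag stands in line with the red index, and keep it there: the program finishes while still holding the rod against its spring, so that the cork can be marked under the pointer. Leave the red index as it is set and the other tools where they lie.

Things in the scene. Friction and masses are not known exactly. Their poses are not given: they have to be found in the camera images.
- gauge: Length gauge, fixed to the table: grey base plate 220 x 310 x 6 mm. Origin at table level below the rod's axis, which is 45 mm up. z up; y along the rod, the way it pulls out; x across: pocket on the -x side (robot's side), scale bar on +x. Base covers x -145..75, y -155..155 mm. Dark outer tube at x = 0, y -152..-50 mm, top 60 mm above the table. Place and yaw vary.
- pocket (a point): Centre of the pocket's floor (x = -85, y = 65 mm of the gauge, 6 mm above the table), axes as the gauge. Black floor 86 (x) by 66 mm (y) inside an aluminium rim 6 mm wide and 6 mm high: the cork has 4 mm of play on every side. The brass pointer at rest lies 85 mm from the centre on the -y side.
- cork: Brown cork block, 57 (its x) x 77 (its y) x 33 mm (z, up), about 50 g, lying flat on the table. Origin: centre of its underside. It goes into the pocket with its 77 mm length along the gauge's x (either way round); pinch it from above across its 57 mm width. Seated, its upper 27 mm stand clear of the rim.
- rod: Sliding inner rod with grip and pointers, axes as the gauge. Origin on the rod's axis below the grip; at rest at y = -20 mm of the gauge. Slides 0 to 125 mm along the gauge's +y only. Its spring pulls it back in with 3 N at rest, 0.6 N more per 10 mm (9 N at 100 mm). A brass pointer arm reaches 62 mm to -x, 46 to 55 mm above the table, clear above the seated cork; an arm to +x carries the flag.
- grip (a point): Middle of the light wooden upright grip on the rod, 95 mm above the table (50 mm above the rod's origin). The grip is 16 mm along the rod's y, 26 mm across it, and stands from 62 to 114 mm above the table with nothing beside it at that height. It can be pinched from above, best with a finger on either side along y.
- flag (a point): The white flag, 3.5 mm wide in y, 44 mm above the table, at x = 52 mm of the gauge, always at the same y as the grip. It passes just above the red index.
- mark (a point): Top of the fin (3 mm wide in y) of the red index clip on the scale bar, at x = 52 mm of the gauge, 38 mm above the table, axes as the gauge. The rod is at its mark when the flag has the same y along the gauge as this point. The clip is set at y = 50 to 90 mm of the gauge (a pull of 70 to 110 mm). The bar spans y 7..137 mm, top 24 mm up, a tick every 10 mm.
- oilstone: Bystander: two-tone flat oilstone, 50 x 150 x 25 mm, on the left of the table.
- loupe: Bystander: black eye loupe, 41 mm across, 34 mm high, at the right.
- punch: Bystander: flat grey steel punch, 150 x 24 x 5 mm, lying at the right behind the cork.
- graver: Bystander: graver with mushroom-shaped wooden handle, 172 mm long, at the right front.
Things that resemble listed ones, but are neither listed nor needed, are in the scene too. There is more than one size of the cork; the job needs the largest.

How it is judged (in metres and radians):
On the way, in this order (a step that is already met when the one before it is completed fails the run):
1. the cork block lies seated in the gauge's pocket, let go (x of cork in the frame of pocket between -0.006 and 0.006 m and y of cork in the frame of pocket between -0.006 and 0.006 m and z of cork in the frame of pocket between -0.003 and 0.003 m and angle between cork's own z axis and vertical below 0.08 rad and contact force between the fingers and cork below 0.1 N), for 0.2 s.
2. the rod is drawn out by the robot so that the flag stands at the red index (y of flag in the frame of mark between -0.004 and 0.004 m and contact force between the fingers and rod above 1.5 N and linear speed of rod below 0.02 m/s), for 0.3 s.
At the end, for the whole second after the job is handed in: The fingers are holding the rod (more than 1.5 N between fingers and rod) with the white flag within 4 mm of the red index along the rod, at rest; the cork block lies flat in the pocket (within 6 mm of its centre, down on the floor within 3 mm), touched by neither the fingers nor the rod (all of step 1 and all of step 2 and linear speed of cork below 0.02 m/s and contact force between rod and cork below 0.3 N); the arm keeps its last pose, push and grip.
It fails at once if the red index is shifted on its bar (more than 4 mm) (distance of mark from where it was at the start of the episode above 0.004 m).
It fails at once if a bystander is moved more than 30 mm (distance of any of oilstone, loupe, graver, punch from where it was at the start of the episode above 0.03 m).
It also fails if it takes over 51 s, if anything falls off the work surface, if the arm or the gripper's body presses on something with over 40 N, if the wrist force passes 120 N, or if a joint passes its speed limit or range.

## Working session

There is one attempt and no reset: what is moved stays moved. The work goes in short steps, Python scripts to look and compute and a tool call to move; the robot and the scene stay as the last step left them, time stands still between calls to the robot, and variables do not carry over. Pictures are saved under pics/ and viewed, and the job is handed in when it is done.

Besides the shell and the picture viewer there is one more tool, called after "Request:" as name(argument=value, ...) on one line, values as JSON. carry_out: Moves the arm, as the interface text tells. Its arguments: {"type":"object","properties":{"motion":{"type":"array","items":{"type":"array"}},"force":{"type":"number"}},"required":["motion"]}

```bash
ls; mkdir -p pics; python3 - <<'E'
from rig import r,eyes,order
import cv2,numpy as np
for n in("scene","top"):
    cv2.imwrite(f"pics/{n}0.png",eyes.grab_frame(n))
    c=eyes.calibration(n);print(n,np.round(c["mtx"],1).tolist(),np.round(c["T"],3).tolist())
print(r.get_obs())
E
```

```text
pics
scene [[367.7, 0.0, 319.4], [0.0, 367.7, 198.2], [0.0, 0.0, 1.0]] [[0.882, -0.163, 0.442, 19.373], [-0.471, -0.349, 0.811, -949.094], [0.022, -0.923, -0.384, 562.337], [0.0, 0.0, 0.0, 1.0]]
top [[379.5, 0.0, 316.0], [0.0, 379.5, 202.2], [0.0, 0.0, 1.0]] [[-0.003, -0.981, 0.192, 306.346], [-1.0, 0.002, -0.006, 21.633], [0.006, -0.192, -0.981, 1335.152], [0.0, 0.0, 0.0, 1.0]]
{'time': 0.1, 'joint_pos': array([1.13439343e+00, 2.59167759e-01, 2.08590732e-02, 1.33369860e+00,
       2.63603013e-05, 1.41818852e+00]), 'qvel': array([ 3.56757580e-05, -2.60912008e-03,  2.45506533e-03,  1.19110182e-03,
        3.32839185e-04,  6.40115318e-04]), 'tau': array([ 4.19132048e-03, -5.56690729e+01,  3.45074022e+01,  1.14954458e-02,
       -1.80984894e-04,  2.08054331e-05]), 'eef_pos': array([153.89376715, 527.76910141, 218.31774722]), 'orientation': array([-0.69959282,  0.70040682, -0.10013352,  0.09986714]), 'force': array([0.14897227, 0.67219955, 0.05118607]), 'wrist_torque': array([-0.02716115,  0.00735922, -0.00476834]), 'opening': 85.33992642985764}
```

View pics/scene0.png

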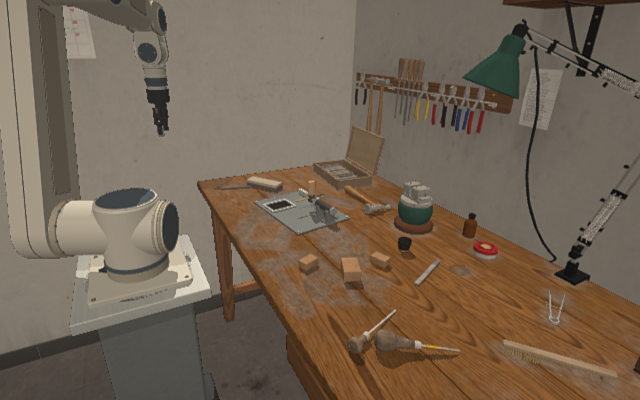

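View pics/top0.png

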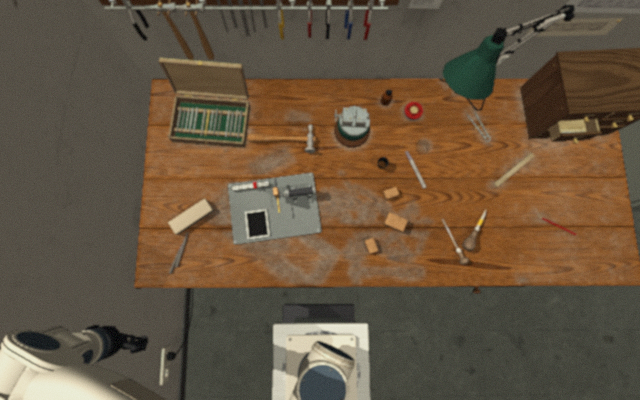

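The top view shows the gauge around (275,208). The three cork blocks are at (391,193), (397,222) and (372,246), and the largest is at (397,222). I'll enlarge both areas.

```bash
cat > h.py <<'E'
import numpy as np,cv2
from rig import r,eyes,order
def proj(n,P):
    c=eyes.calibration(n);T=np.array(c["T"]);P=np.atleast_2d(P).astype(float)
    q=(P-T[:3,3])@T[:3,:3];p=q@np.array(c["mtx"]).T
    return p[:,:2]/p[:,2:]
def ray(n,uv,z):
    c=eyes.calibration(n);T=np.array(c["T"]);uv=np.atleast_2d(uv)
    d=np.c_[uv,np.ones(len(uv))]@np.linalg.inv(c["mtx"]).T@T[:3,:3].T
    o=T[:3,3];return o+d*((z-o[2])/d[:,2])[:,None]
def crop(img,u,v,w,h,s,name):
    cv2.imwrite(name,cv2.resize(img[v:v+h,u:u+w],None,fx=s,fy=s,interpolation=cv2.INTER_CUBIC))
E
python3 - <<'E'
from h import *
t=cv2.imread("pics/top0.png");s=cv2.imread("pics/scene0.png")
crop(t,222,165,105,84,7,"pics/g_top.png");crop(t,355,180,70,80,7,"pics/c_top.png")
crop(s,245,170,110,70,7,"pics/g_sc.png");crop(s,290,240,110,50,7,"pics/c_sc.png")
E
```

```text
(no output)
```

View pics/g_top.png

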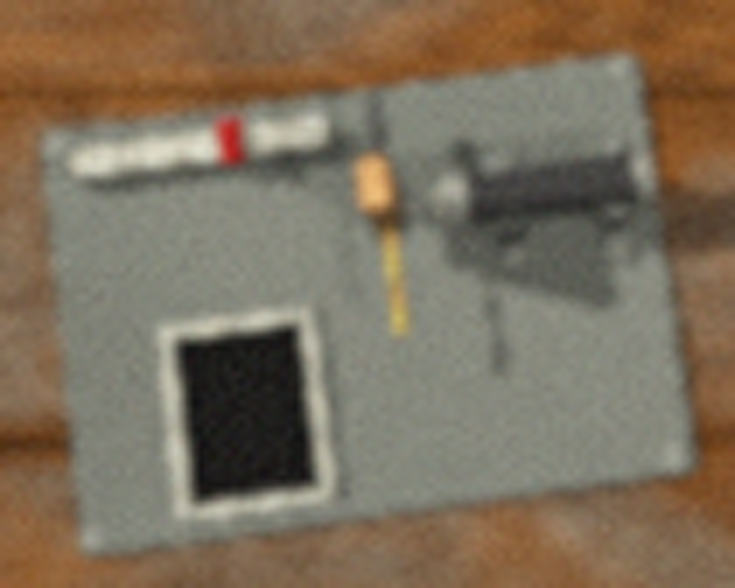

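View pics/c_top.png

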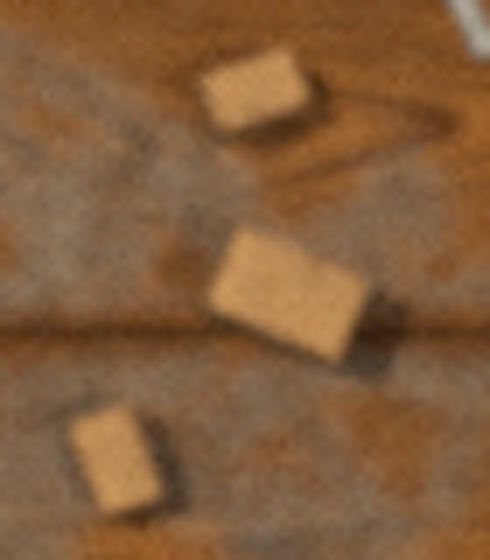

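View pics/g_sc.png

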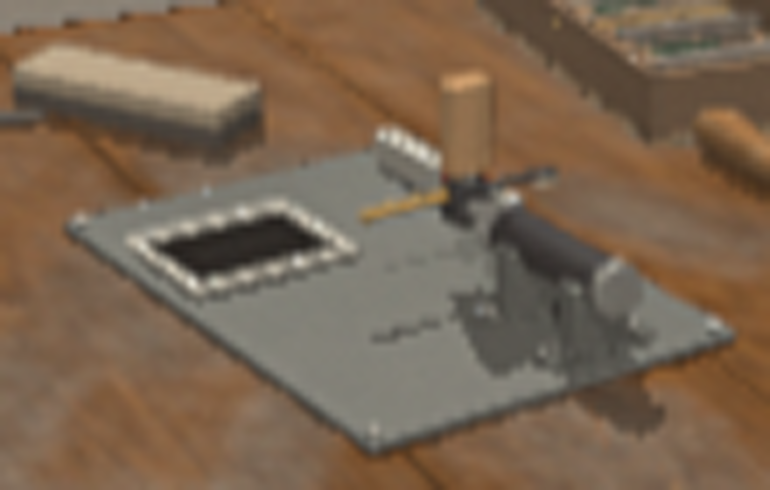

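View pics/c_sc.png

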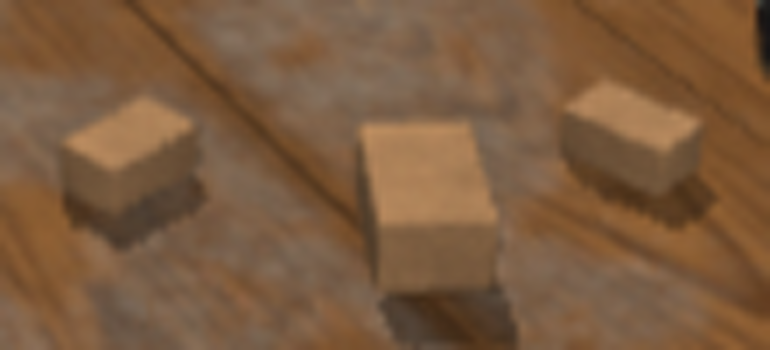

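```bash
cat > fit.py <<'E'
from h import *
from scipy.optimize import least_squares
def W(p,L):
    L=np.atleast_2d(L).astype(float);c,s=np.cos(p[2]),np.sin(p[2])
    return np.c_[p[0]+c*L[:,0]-s*L[:,1],p[1]+s*L[:,0]+c*L[:,1],L[:,2]]
def fit(obs,p0):
    f=lambda p:np.concatenate([(proj(n,W(p,L))-uv).ravel() for n,L,uv in obs])
    q=least_squares(f,p0,loss="soft_l1");return q.x,np.round(f(q.x).reshape(-1,2),1)
E
python3 - <<'E'
from fit import *
a=np.array
Lb=a([[75,155,6],[75,-155,6],[-145,-155,6],[-145,155,6]]);Lr=a([[-36,104,12],[-36,26,12],[-134,26,12],[-134,104,12]])
t=lambda x,o,:a(x)/7+a(o)-.43
tb=t([[45,130],[632,55],[692,470],[85,552]],(222,165));tr=t([[158,327],[310,308],[335,495],[182,518]],(222,165))
# scene
sb=t([[735,328],[372,447],[68,228]],(245,170));Ls=a([[75,-155,6],[-145,-155,6],[-145,155,6]])
sr=t([[358,248],[200,298],[130,240],[280,200]],(245,170));Lrs=a([[-36,26,12],[-134,26,12],[-134,104,12],[-36,104,12]])
p0=[500,150,.1]
for o in ([("top",Lb,tb)],[("top",Lr,tr)],[("scene",Ls,sb),("scene",Lrs,sr)],[("top",Lb,tb),("top",Lr,tr)],[("top",Lb,tb),("top",Lr,tr),("scene",Ls,sb),("scene",Lrs,sr)]):
    p,e=fit(o,p0);print(p.round(3),e.tolist());print(" pocket",W(p,[-85,65,6]).round(1))
g=p
red=t([230,140],(222,165));q=ray("top",red,34)[0];
def loc(p,P):
    c,s=np.cos(p[2]),np.sin(p[2]);d=a(P)[:2]-p[:2];return c*d[0]+s*d[1],-s*d[0]+c*d[1]
for z in(24,38):print("mark",loc(g,ray("top",red,z)[0]))
print("grip",loc(g,ray("top",t([376,170],(222,165)),114)[0]))
# cork: long axis y
Lc=a([[28.5,38.5,33],[28.5,-38.5,33],[-28.5,-38.5,33],[-28.5,38.5,33]])
ct=t([[243,228],[370,290],[338,360],[210,300]],(355,180))
p,e=fit([("top",Lc,ct)],[430,-150,-.4]);print("cork",p,e.tolist())
# scene: top corners
cs=t([[360,122],[472,122],[497,222],[372,225]],(290,240))
print(ray("scene",cs,33).round(1).tolist(),W(p,Lc).round(1).tolist())
E
```

```text
[5.82850e+02 1.68211e+02 1.32000e-01] [[-0.7, -0.1], [0.8, -0.5], [0.6, 0.2], [-0.7, 0.3]]
 pocket [[490.1 221.5   6. ]]
[5.83170e+02 1.69288e+02 1.47000e-01] [[-0.0, 0.1], [0.2, -0.5], [0.1, 0.2], [-0.3, 0.2]]
 pocket [[489.6 221.1   6. ]]
[5.81384e+02 1.69455e+02 1.41000e-01] [[0.8, 0.6], [0.2, -0.0], [-0.7, -0.7], [0.2, 0.1], [-0.3, -1.0], [-0.7, -0.0], [0.5, 0.2]]
 pocket [[488.1 221.9   6. ]]
[5.82639e+02 1.68159e+02 1.34000e-01] [[-0.7, 0.0], [0.8, -0.5], [0.7, 0.1], [-0.6, 0.5], [0.1, -0.2], [0.3, -0.4], [-0.1, 0.3], [-0.5, 0.0]]
 pocket [[489.7 221.2   6. ]]
[5.82134e+02 1.68527e+02 1.35000e-01] [[-0.8, 0.2], [0.6, -0.4], [0.6, 0.2], [-0.6, 0.7], [0.0, 0.0], [0.3, -0.2], [-0.1, 0.4], [-0.5, 0.2], [1.0, 0.7], [0.2, 0.0], [-0.3, -0.7], [0.5, 0.1], [-0.1, -1.0], [-0.4, -0.0], [0.8, 0.2]]
 pocket [[489.1 221.5   6. ]]
mark (np.float64(52.44381412564083), np.float64(56.11003473161623))
mark (np.float64(48.75456097733852), np.float64(54.3535976285597))
grip (np.float64(4.861116787222851), np.float64(-21.719042275291176))
cork [ 4.91374221e+02 -2.64208865e+02 -4.84404871e-01] [[0.2, -2.8], [2.1, -1.5], [-0.2, 3.0], [-2.1, 1.3]]
[[486.2, -223.5, 33.0], [525.4, -242.6, 33.0], [495.6, -304.1, 33.0], [453.6, -285.7, 33.0]] [[534.5, -243.4, 33.0], [498.7, -311.6, 33.0], [448.2, -285.0, 33.0], [484.1, -216.9, 33.0]]
```

```bash
python3 - <<'E'
from fit import *
a=np.array;t=lambda x,o:a(x)/7+a(o)-.43
def box(name,top,scT,scB,p0):
    ct=t(top,(355,180));cs=t(scT,(290,240));cb=t(scB,(290,240))
    def f(p):
        x,y,th,w,l,h=p
        S=a([[1,1],[1,-1],[-1,-1],[-1,1]])*[w/2,l/2]
        T=W([x,y,th],np.c_[S,np.full(4,h)]);B=W([x,y,th],np.c_[S,np.zeros(4)])
        return np.concatenate([(proj("top",T)-ct).ravel(),(proj("scene",T)-cs).ravel(),(proj("scene",B)[IB]-cb).ravel()])
    q=least_squares(f,p0,loss="soft_l1");print(name,q.x.round(3),f(q.x).reshape(-1,2).round(1).tolist())
IB=[1,2]
# local: [+x+y],[+x-y],[-x-y],[-x+y]
box("big",[[243,228],[370,290],[338,360],[210,300]],[[472,122],[497,222],[372,225],[360,122]],[[492,290],[380,292]],[490,-265,-.48,50,70,33])
for z in (0,33): print(z,[np.linalg.norm(np.diff(ray("top",t(c,(355,180)),z),axis=0)) for c in ([[243,228],[370,290]],[[370,290],[338,360]])])
s=cv2.imread("pics/scene0.png");tt=cv2.imread("pics/top0.png")
crop(s,370,170,270,230,3,"pics/sr.png");crop(tt,135,70,260,220,3,"pics/tl.png");crop(tt,380,70,260,220,3,"pics/tr.png")
E
```

```text
big [ 4.91562e+02 -2.63466e+02 -4.50000e-01  4.23980e+01  6.80010e+01
  3.23730e+01] [[-0.1, -0.2], [-0.2, -0.7], [-0.5, 0.3], [-0.2, 0.4], [-0.1, 0.1], [-0.1, 0.0], [1.2, -0.4], [0.4, 0.1], [-0.2, 0.9], [-0.6, 0.7]]
0 [np.float64(70.95589899419143), np.float64(39.92054650298007)]
33 [np.float64(69.2021325235866), np.float64(38.93385875837295)]
```

View pics/sr.png

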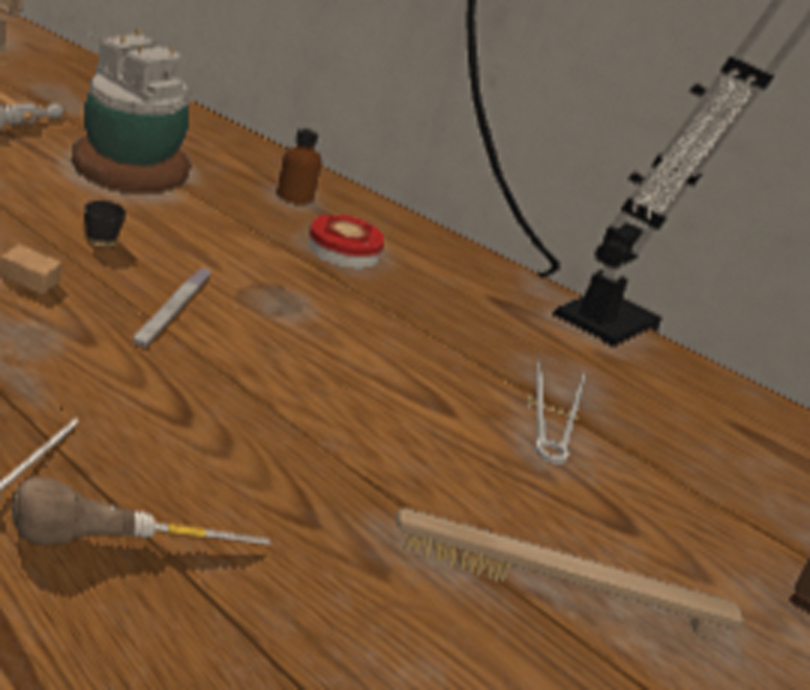

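View pics/tr.png

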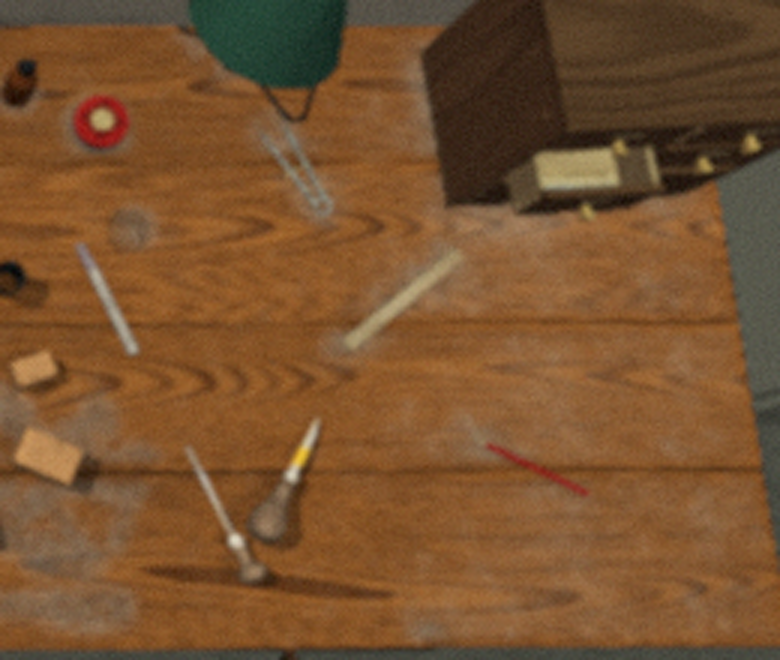

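View pics/tl.png

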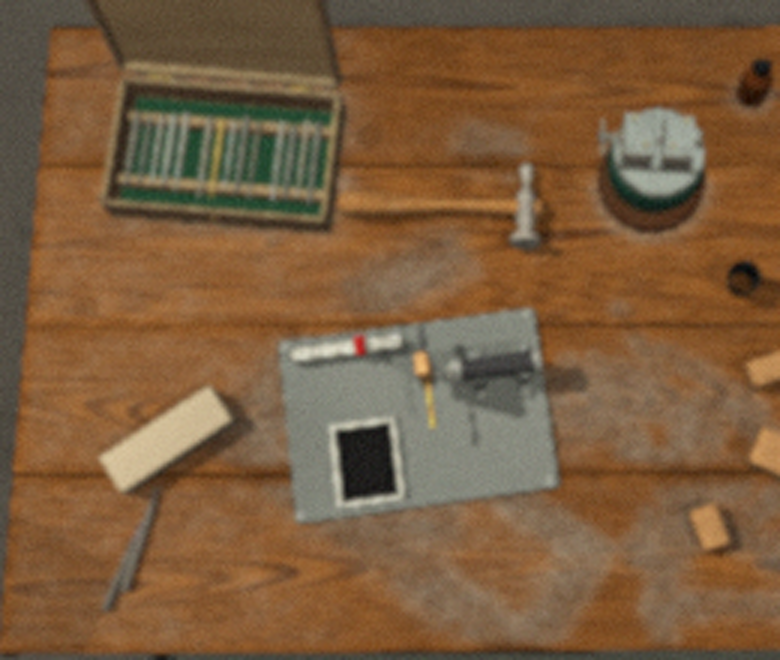

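Only three cork blocks are on the table. My hand-picked corners make the largest about 68x42 mm, which doesn't match 77x57. I'll segment it for a better measurement.

```bash
python3 - <<'E'
from fit import *
t=cv2.imread("pics/top0.png")[180:260,355:425]
hsv=cv2.cvtColor(t,cv2.COLOR_BGR2HSV)
for y,x in((44,41),(13,37),(65,16),(30,20)):print(t[y,x],hsv[y,x])
L=t.astype(float)
m=((L[...,2]>165)&(L[...,2]-L[...,0]>65)).astype(np.uint8)
n,lab,st,c=cv2.connectedComponentsWithStats(m)
for i in range(1,n):
    if st[i,4]>30:
        pts=np.argwhere(lab==i)[:,::-1].astype(np.float32)
        b=cv2.minAreaRect(pts);print(st[i],b, cv2.boxPoints(b).round(1).tolist())
v=np.kron(m*255,np.ones((7,7),np.uint8)).astype(np.uint8)
im=cv2.resize(t,None,fx=7,fy=7,interpolation=cv2.INTER_NEAREST)
cv2.imwrite("pics/seg.png",np.hstack([cv2.resize(im,(490,560)),cv2.cvtColor(v,cv2.COLOR_GRAY2BGR)])[:, :800] if 0 else cv2.resize(np.hstack([im,cv2.cvtColor(v,cv2.COLOR_GRAY2BGR)]),(790,452)))
E
```

```text
[ 85 140 186] [ 16 138 186]
[ 89 139 189] [ 15 135 189]
[ 86 138 189] [ 15 139 189]
[ 69  98 128] [ 15 118 128]
[29  7 14 11 91] ((35.890411376953125, 12.041094779968262), (7.2565507888793945, 12.406362533569336), 69.44395446777344) [[28.799999237060547, 10.800000190734863], [40.400001525878906, 6.5], [43.0, 13.300000190734863], [31.399999618530273, 17.600000381469727]]
[ 30  33  22  17 221] ((40.56896209716797, 40.82758712768555), (19.498010635375977, 11.884501457214355), 21.801406860351562) [[29.299999237060547, 42.70000076293945], [33.70000076293945, 31.700000762939453], [51.79999923706055, 38.900001525878906], [47.400001525878906, 50.0]]
[ 11  59  11  14 101] ((15.876713752746582, 65.17123413085938), (13.10860824584961, 7.607674598693848), 69.44395446777344) [[10.0, 60.400001525878906], [17.100000381469727, 57.70000076293945], [21.700000762939453, 70.0], [14.600000381469727, 72.5999984741211]]
```

View pics/seg.png

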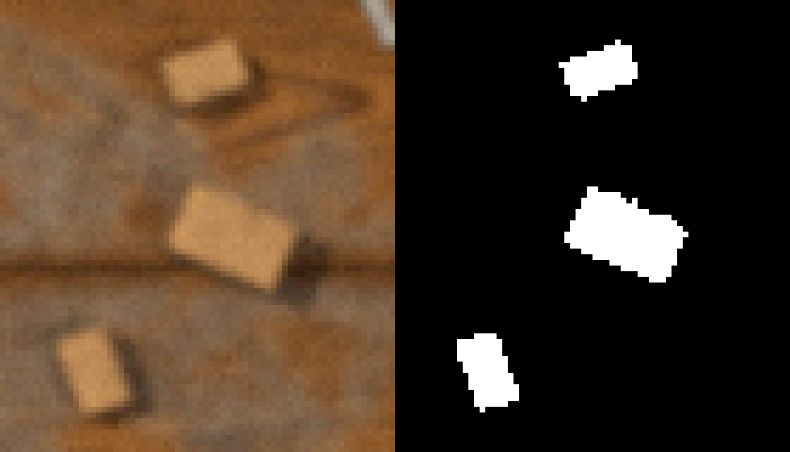

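```bash
cat > plan.py <<'E'
from h import *
from scipy.spatial.transform import Rotation as R
def tool():
    o=r.get_obs();q=o["orientation"];return o,R.from_quat([q[1],q[2],q[3],q[0]]).as_matrix()
def show(target=None,yaw=None):
    o,M=tool();th=np.arctan2(M[1,2],M[0,2])
    print("t",round(o["time"],2),"pos",o["eef_pos"].round(1),"open",round(o["opening"],1),"F",np.round(o["force"],1),"j",o["joint_pos"].round(2))
    print("axes x",M[:,0].round(3),"y",M[:,1].round(3),"z",M[:,2].round(3),"jawyaw",round(th,4))
    if yaw is not None:
        d=(yaw-th+np.pi/2)%np.pi-np.pi/2
        print("turn about tool y (4deg units):",-np.degrees(d)/4)   # tool y points down
    if target is not None:
        d=np.array(target)-o["eef_pos"];print("world d",d.round(1),"tool units",(M.T@d/25).round(3))
        if yaw is not None:
            t2=th+d_yaw(yaw,th);z=np.array([np.cos(t2),np.sin(t2),0]);y=np.array([0,0,-1]);x=np.cross(y,z)
            print("after turn units",(np.array([x@d,y@d,z@d])/25).round(3))
def d_yaw(yaw,th): return (yaw-th+np.pi/2)%np.pi-np.pi/2
E
python3 - <<'E'
from fit import *;from plan import *
t=np.mean([eyes.grab_frame("top").astype(float) for _ in range(8)],0)
cv2.imwrite("pics/topavg.png",t.astype(np.uint8));np.save("topavg.npy",t)
g=np.array([582.4,168.5,.139])
def loc(P):
    c,s=np.cos(g[2]),np.sin(g[2]);d=np.array(P)[:2]-g[:2];return np.round([c*d[0]+s*d[1],-s*d[0]+c*d[1]],1)
B,G,Rr=t[...,0],t[...,1],t[...,2]
def cen(w):
    v,u=np.mgrid[:400,:640];return np.array([(u*w).sum()/w.sum(),(v*w).sum()/w.sum()])
roi=np.zeros((400,640));roi[175:200,240:275]=1
w=np.clip(Rr-G-40,0,None)*roi;c=cen(w);print("red px",c,[loc(ray("top",c,z)[0]) for z in(24,31,38)])
roi*=0;roi[184:198,268:284]=1
w=np.clip(Rr-B-50,0,None)*roi;c=cen(w);print("grip px",c,[loc(ray("top",c,z)[0]) for z in(100,114)])
print("pred px grip top",proj("top",__import__('fit').W(g,[[0,-20,114],[-62,-20,55]])))
# cork
roi*=0;roi[205:240,378:416]=1
w=np.clip((Rr-B-50)/50,0,1)*roi*(Rr>150);c=cen(w);v,u=np.nonzero(w>.5)
rct=cv2.minAreaRect(np.c_[u,v].astype(np.float32))
P=ray("top",np.c_[u,v],33)[:,:2];ew,ev=np.linalg.eigh(np.cov(P.T));
print("cork",ray("top",c,33)[0],rct,"long dir",np.arctan2(ev[1,1],ev[0,1]),"sizes",np.sqrt(12*ew))
crop(t.astype(np.uint8),222,165,105,84,7,"pics/g_avg.png");crop(t.astype(np.uint8),360,185,65,70,8,"pics/c_avg.png")
show()
E
```

```text
red px [254.00506791 181.4820596 ] [array([63.8, 56.2]), array([61.9, 55.3]), array([60. , 54.5])]
grip px [275.08670232 190.95258467] [array([  0.9, -19.2]), array([ -2.4, -20.2])]
pred px grip top [[274.94683847 190.24787178]
 [278.88154402 211.6026183 ]]
cork [ 492.95746121 -262.44544717   33.        ] ((395.6134033203125, 220.99484252929688), (20.20539093017578, 12.488758087158203), 23.96249008178711) long dir 1.15271084159931 sizes [44.26197329 68.74335616]
t 0.5 pos [154.  528.  218.9] open 85.7 F [ 0.2 -0.1  0.7] j [1.13 0.26 0.02 1.33 0.   1.42]
axes x [ 0.96 -0.28 -0.  ] y [-0. -0. -1.] z [ 0.28  0.96 -0.  ] jawyaw 1.287
```

View pics/g_avg.png

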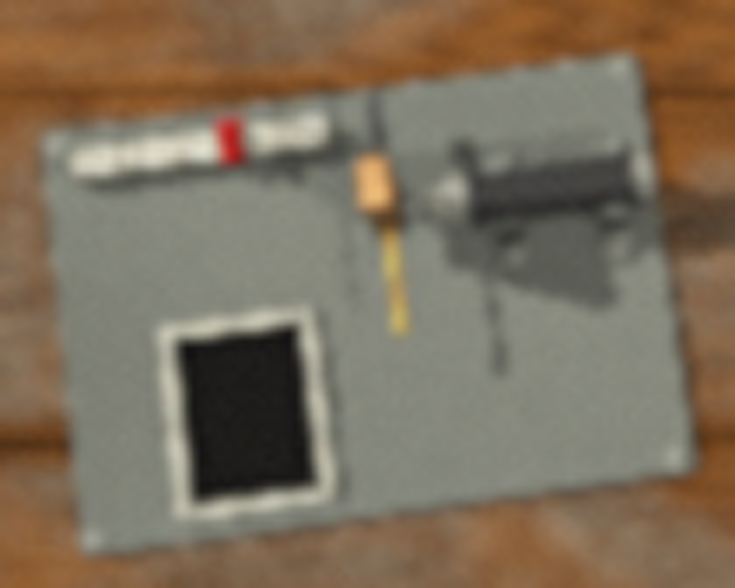

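View pics/c_avg.png

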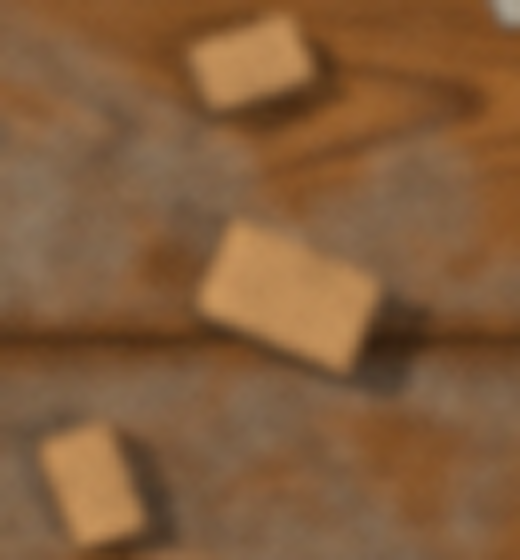

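Request:
carry_out(motion=[[-1,[0,0,0],-1],[-1,[0,0,0],-1],[-1,[0,0,0],-1],[-1,[0,0,0],-1],[-1,[0,0,0],-1],[-1,[0,0,0],-1],[-1,[0,0,0],-1],[-1,[0,0,0],-1],[-1,[0,0,0],-1],[-1,[0,0,0],-1],[-1,[0,0,0],-1],[-1,[0,0,0],-1]], force=40)

```text
time: 1.5
eef_pos: [154.0, 528.0, 218.9]
orientation: [0.68, -0.68, -0.195, 0.195]
force: [-0.6, 0.1, -0.7]
opening: 85.6
```

Request:
carry_out(motion=[[-1,[0,0,0],-1],[-1,[0,0,0],-1],[-1,[0,0,0],-1],[-1,[0,0,0],-1],[-1,[0,0,0],-1],[-1,[0,0,0],-1],[-1,[0,0,0],-1],[-1,[0,0,0],-1],[-1,[0,0,0],-0.24]])

```text
time: 2.25
eef_pos: [154.0, 528.0, 218.9]
orientation: [-0.597, 0.597, 0.379, -0.379]
force: [-0.1, -0.3, 0.6]
opening: 85.3
```

```bash
python3 -c "
from plan import *
show([492.5,-263,110],2.70)"
```

```text
t 2.25 pos [154.  528.  218.9] open 85.3 F [-0.1 -0.3  0.6] j [ 1.13  0.26  0.02  1.33 -0.    0.  ]
axes x [ 0.424  0.905 -0.   ] y [ 0. -0. -1.] z [-0.905  0.424 -0.   ] jawyaw 2.7033
turn about tool y (4deg units): 0.04756545504340186
world d [ 338.5 -791.  -108.9] tool units [-22.902   4.356 -25.687]
after turn units [-22.817   4.355 -25.763]
```

Request:
carry_out(motion=[[-1,[-0.75,0,-1],0],[-1,[-0.75,0,-1],0],[-1,[-0.75,0,-1],0],[-1,[-0.75,0,-1],0],[-1,[-0.75,0,-1],0],[-1,[-0.75,0,-1],0],[-1,[-0.75,0,-1],0],[-1,[-0.75,0,-1],0],[-1,[-0.75,0,-1],0],[-1,[-0.75,0,-1],0],[-1,[-0.75,0,-1],0],[-1,[-0.75,0,-1],0]])

```text
time: 3.25
eef_pos: [329.4, 195.0, 219.1]
orientation: [-0.598, 0.598, 0.378, -0.378]
force: [0.2, 0.3, 0.5]
opening: 85.0
```

Request:
carry_out(motion=[[-1,[-1,0.2,-1],0],[-1,[-1,0.2,-1],0],[-1,[-1,0.2,-1],0],[-1,[-1,0.2,-1],0],[-1,[-1,0.2,-1],0],[-1,[-1,0.2,-1],0],[-1,[-1,0.2,-1],0],[-1,[-1,0.2,-1],0],[-1,[-1,0.2,-1],0],[-1,[-1,0.2,-1],0],[-1,[-1,0.2,-1],0],[-1,[-1,0.2,-1],0]])

```text
time: 4.25
eef_pos: [472.3, -205.0, 158.7]
orientation: [-0.598, 0.598, 0.378, -0.378]
force: [0.7, 0.6, -0.4]
opening: 85.2
```

```bash
python3 -c "
from plan import *
show([492.5,-263,110],2.70)"
```

```text
t 4.25 pos [ 472.3 -205.   158.7] open 85.2 F [ 0.7  0.6 -0.4] j [-0.57  0.22 -0.18  1.17  0.   -1.7 ]
axes x [0.429 0.903 0.   ] y [ 0. -0. -1.] z [-0.903  0.429 -0.   ] jawyaw 2.6979
turn about tool y (4deg units): -0.0301139106776558
world d [ 20.2 -58.  -48.7] tool units [-1.75   1.948 -1.724]
after turn units [-1.753  1.948 -1.721]
```

Request:
carry_out(motion=[[-1,[-0.9,0.8,-0.86],0],[-1,[-0.85,0.8,-0.86],0],[-1,[0,0,0],0],[-1,[0,0,0],0]])

```text
time: 4.58
eef_pos: [491.7, -261.9, 117.2]
orientation: [0.599, -0.597, -0.377, 0.378]
force: [0.2, -0.3, -0.2]
opening: 85.6
```

```bash
python3 -c "
from plan import *
t=eyes.grab_frame('top');s=eyes.grab_frame('scene')
crop(t,350,170,100,80,7,'pics/a_t.png');crop(s,290,180,110,110,6,'pics/a_s.png')
show([492.5,-263,28],2.70)"
```

```text
t 4.68 pos [ 492.1 -260.5  119.2] open 85.1 F [-0.   1.2  0.6] j [-0.64  0.32 -0.15  1.1   0.   -1.77]
axes x [0.428 0.904 0.   ] y [-0.  0. -1.] z [-0.904  0.428  0.   ] jawyaw 2.6992
turn about tool y (4deg units): -0.01195575950217795
world d [  0.4  -2.5 -91.2] tool units [-0.082  3.646 -0.059]
after turn units [-0.082  3.647 -0.057]
```

View pics/a_t.png

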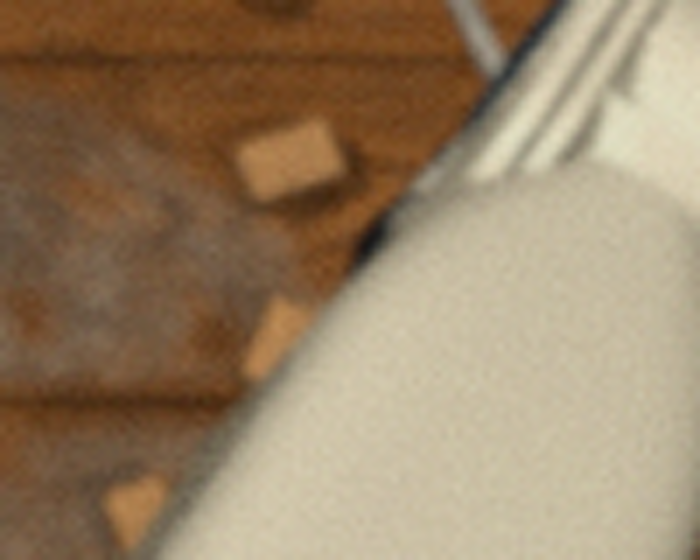

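View pics/a_s.png

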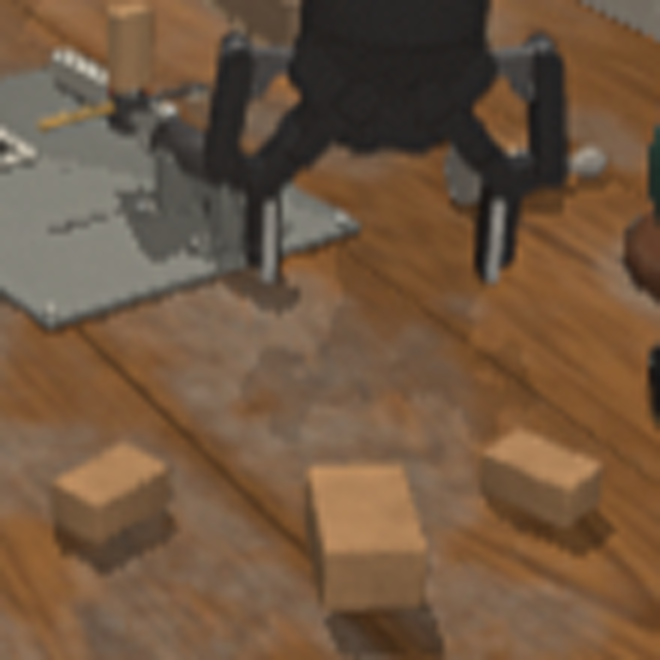

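```bash
python3 -c "
from plan import *
P=np.array([492.1,-260.5,0]);z=np.array([-.904,.428,0])
for h in (119,105,100,0): print(h,proj('scene',[P+[0,0,h]+s*42.5*z for s in(-1,1)]))
"; python3 -c "print((270/6+290,275/6+180),(490/6+290,275/6+180))"
```

```text
119 [[368.55921744 234.28591221]
 [335.41411149 234.39012167]]
105 [[368.15874519 239.10818413]
 [335.20126671 239.23480053]]
100 [[368.01682185 240.81714872]
 [335.12583945 240.95164243]]
0 [[365.29455406 273.59723654]
 [333.67933238 273.87639744]]
(335.0, 225.83333333333334) (371.6666666666667, 225.83333333333334)
```

```bash
python3 -c "
from fit import *
g=[582.4,168.5,.139]
print(proj('scene',W(g,[[0,-20,114],[0,-20,62],[-62,-20,50]])))
M=np.array([.28,.96,0])
for h in(219,213): print(proj('scene',[np.array([154,528,h])+s*42.5*M for s in(-1,1)]),proj('top',[np.array([154,528,h])+s*42.5*M for s in(-1,1)]))
s=cv2.imread('pics/scene0.png');t=cv2.imread('pics/top0.png');crop(s,130,70,70,80,7,'pics/b_s.png');crop(t,80,310,90,70,7,'pics/b_t.png')
"
```

```text
[[311.73137265 181.08204736]
 [311.52834564 194.58674651]
 [297.12690359 201.2986684 ]]
[[162.77789075 142.67546262]
 [166.70834877 137.32808512]] [[147.30574014 336.72460718]
 [118.84070296 327.95925203]]
[[163.00866741 144.2755826 ]
 [166.92040838 138.85100503]] [[148.22408301 336.39097244]
 [119.91210943 327.67507235]]
```

View pics/b_s.png

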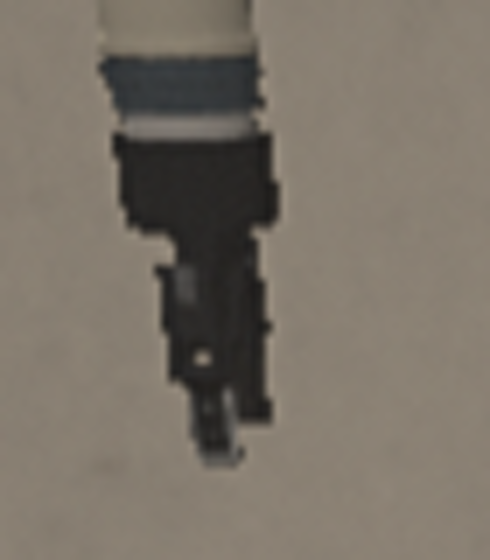

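View pics/b_t.png

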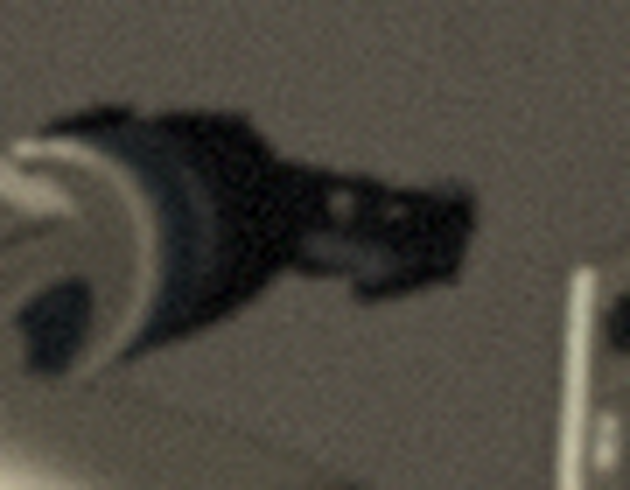

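Request:
carry_out(motion=[[-1,[-0.08,0.8,-0.06],0],[-1,[0,0.8,0],0],[-1,[0,0.76,0],0],[-1,[0,0,0],0],[-1,[0,0,0],0]])

```text
time: 5.1
eef_pos: [492.6, -262.4, 60.7]
orientation: [0.597, -0.597, -0.379, 0.379]
force: [-0.1, -0.1, 0.4]
opening: 85.6
```

```bash
python3 -c "
from plan import *
s=eyes.grab_frame('scene')
crop(s,290,200,110,100,7,'pics/a2.png')
show([492.5,-263,28],2.70)
P=np.array([492.5,-263,0]);z=np.array([-.904,.428,0])
for h in (60,54,33): print(h,proj('scene',[P+[0,0,h]+s*42.5*z for s in(-1,1)]))
"
```

```text
t 5.15 pos [ 493.2 -262.9   61.4] open 85.3 F [-0.2  0.   0.6] j [-0.64  0.36 -0.24  0.96  0.   -1.77]
axes x [ 0.427  0.904 -0.   ] y [ 0.001 -0.001 -1.   ] z [-0.904  0.427 -0.001] jawyaw 2.7008
turn about tool y (4deg units): 0.011309406952045051
world d [ -0.7  -0.1 -33.4] tool units [-0.015  1.336  0.026]
after turn units [-0.015  1.336  0.024]
60 [[367.57869062 254.65995078]
 [335.15073023 254.85750832]]
54 [[367.41257028 256.63977178]
 [335.06183357 256.84612325]]
33 [[366.83736112 263.49511031]
 [334.75403496 263.73156647]]
```

View pics/a2.png

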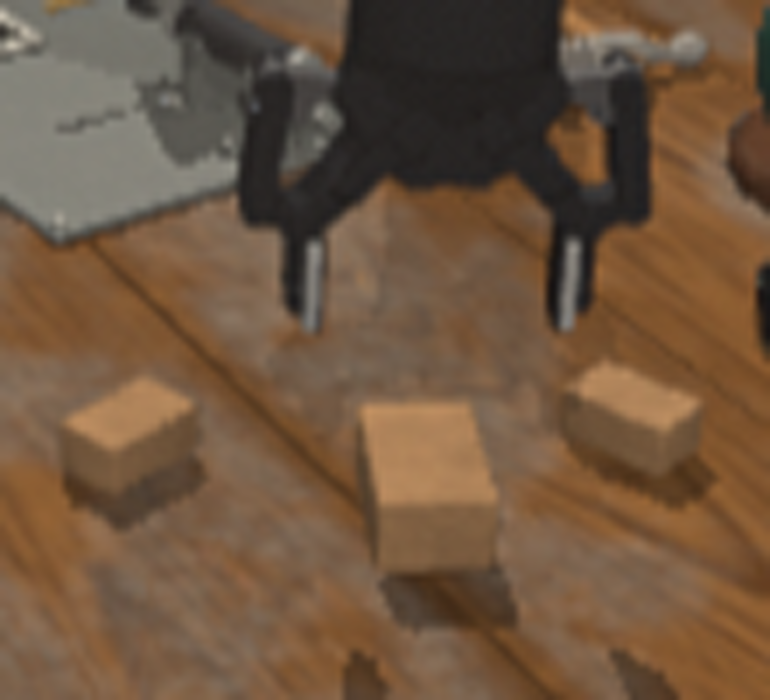

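Request:
carry_out(motion=[[-1,[0,0.7,0],0],[-1,[0,0.6,0],0],[-1,[0,0,0],0],[-1,[0,0,0],0]])

```text
time: 5.48
eef_pos: [493.1, -263.4, 28.6]
orientation: [-0.597, 0.598, 0.379, -0.378]
force: [0.3, -0.2, -1.2]
opening: 85.5
```

```bash
python3 -c "
from plan import *
s=eyes.grab_frame('scene')
crop(s,290,200,110,100,7,'pics/a3.png')
show([492.5,-263,28],2.70)
"
```

```text
t 5.53 pos [ 493.4 -263.6   29. ] open 85.5 F [-0.3 -0.8  0.4] j [-0.64  0.4  -0.29  0.88  0.   -1.77]
axes x [ 0.427  0.904 -0.   ] y [ 0.001 -0.001 -1.   ] z [-0.904  0.427 -0.002] jawyaw 2.7003
turn about tool y (4deg units): 0.003660861412403642
world d [-0.9  0.6 -1. ] tool units [0.008 0.039 0.043]
after turn units [0.008 0.039 0.043]
```

View pics/a3.png

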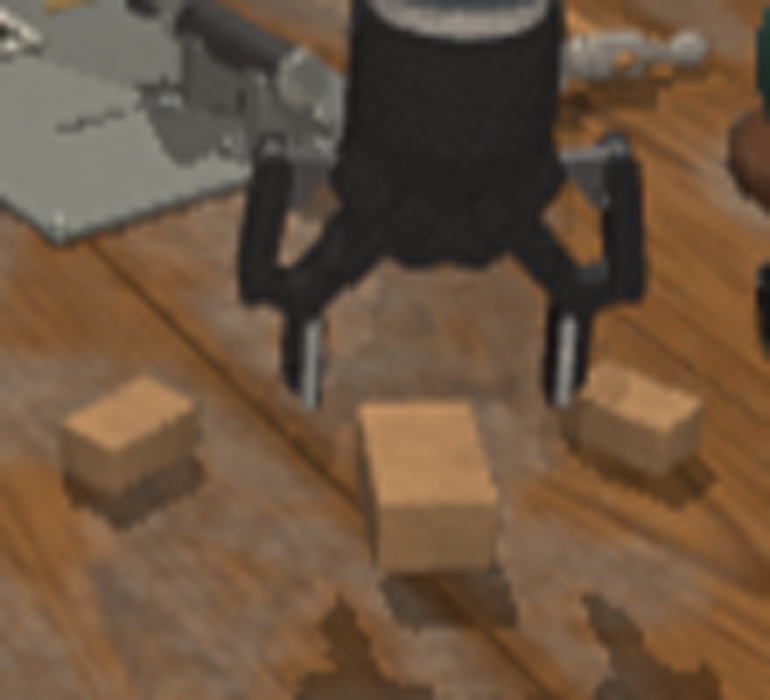

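```bash
python3 -c "
from plan import *
a=np.array([[305,405],[565,400]])/7+[290,200]
for z in(10,23,50): print(z,ray('scene',a,z).round(0).tolist(), ray('scene',a,z).mean(0))
t=eyes.grab_frame('top'); cv2.imwrite('pics/a4.png',t)
crop(t,350,170,100,80,7,'pics/a4.png')
"
```

```text
10 [[485.0, -187.0, 10.0], [582.0, -230.0, 10.0]] [ 533.66362092 -208.19289657   10.        ]
23 [[474.0, -205.0, 23.0], [569.0, -247.0, 23.0]] [ 521.55909721 -225.63101586   23.        ]
50 [[451.0, -242.0, 50.0], [541.0, -282.0, 50.0]] [ 496.41893259 -261.84864822   50.        ]
```

View pics/a4.png

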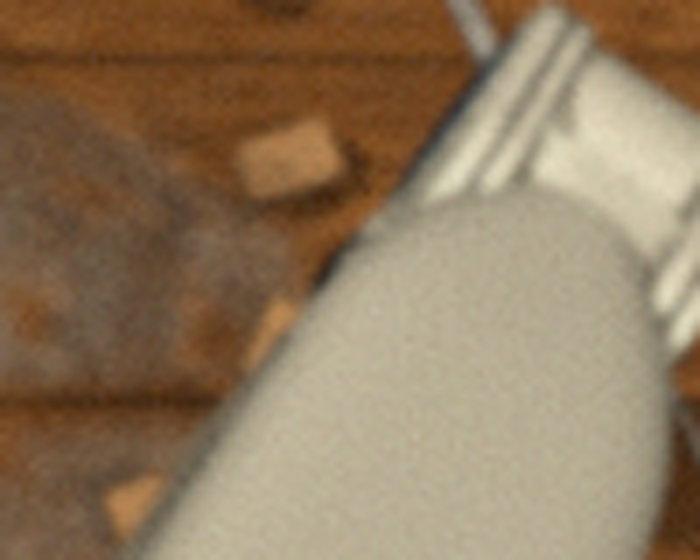

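Request:
carry_out(motion=[[0,[0,0,0.04],0],[0.5,[0,0,0],0],[1,[0,0,0],0],[1,[0,0,0],0],[1,[0,0,0],0],[1,[0,0,0],0],[1,[0,0,0],0],[1,[0,0,0],0]], force=25)

```text
time: 6.25
eef_pos: [491.9, -263.0, 27.3]
orientation: [0.597, -0.597, -0.378, 0.378]
force: [0.9, 0.2, -0.7]
opening: -0.4
```

```bash
python3 -c "
from plan import *
s=eyes.grab_frame('scene')
crop(s,290,200,110,100,7,'pics/a5.png')
show()
"
```

```text
t 6.3 pos [ 491.8 -263.    27.3] open -0.1 F [-0.7  0.2  0.2] j [-0.64  0.4  -0.29  0.88 -0.   -1.77]
axes x [0.427 0.904 0.   ] y [-0.  0. -1.] z [-0.904  0.427  0.   ] jawyaw 2.7
```

View pics/a5.png

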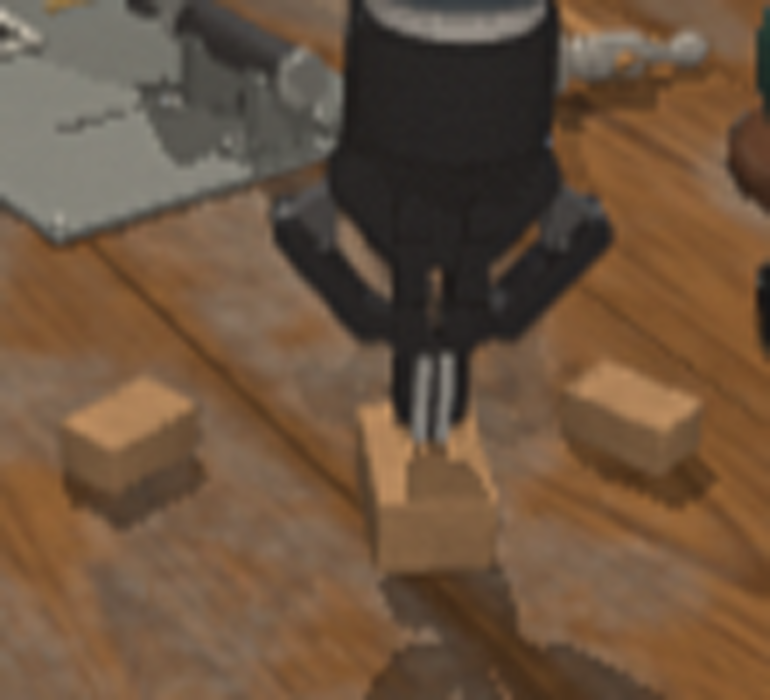

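The fingers shut completely without touching anything. In the picture the tips are at (351,263), just above the cork's top, about 27 mm higher than the reported TCP height implies. I'll touch the cork's top lightly to measure that offset.

Request:
carry_out(motion=[[1,[0,0.1,0],0],[1,[0,0,0],0]])

```text
time: 6.47
eef_pos: [491.7, -262.9, 24.5]
orientation: [0.598, -0.597, -0.378, 0.378]
force: [-0.6, 0.4, 1.1]
opening: -0.0
```

Request:
carry_out(motion=[[1,[0,0.1,0],0],[1,[0,0,0],0]])

```text
time: 6.63
eef_pos: [491.7, -262.9, 21.9]
orientation: [0.598, -0.597, -0.378, 0.378]
force: [0.3, -0.3, -1.1]
opening: -0.4
```

Request:
carry_out(motion=[[1,[0,0.06,0],0],[1,[0,0,0],0]])

```text
time: 6.8
eef_pos: [491.8, -262.9, 20.6]
orientation: [0.597, -0.597, -0.378, 0.378]
force: [0.2, 0.1, -0.1]
opening: 0.1
```

```bash
python3 -c "
from plan import *
s=eyes.grab_frame('scene')
crop(s,290,200,110,100,7,'pics/a6.png')
"
```

```text
(no output)
```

View pics/a6.png

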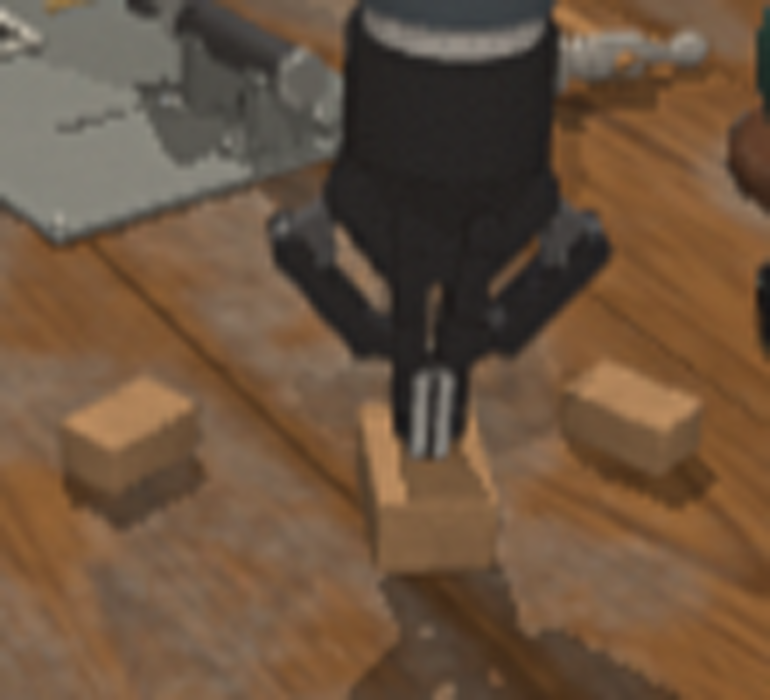

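Request:
carry_out(motion=[[1,[0,0.06,0],0],[1,[0,0,0],0]])

```text
time: 7.02
eef_pos: [492.0, -263.1, 20.2]
orientation: [-0.597, 0.598, 0.378, -0.378]
force: [-1.8, 1.4, 9.1]
opening: 0.2
```

Request:
carry_out(motion=[[1,[0,0.06,0],0],[1,[0,0,0],0]])

```text
time: 7.18
eef_pos: [492.1, -263.1, 20.1]
orientation: [-0.597, 0.598, 0.379, -0.378]
force: [-6.8, 4.9, 24.3]
opening: 0.1
```

Contact came at reported z 20.3 with the tips on the cork's top at 33 mm. So the true height is about 32 mm above the reading, which agrees with the pictures. I'll lift, open and go down with that correction.

Request:
carry_out(motion=[[1,[0,-0.8,0],0],[-1,[0,-0.2,0],0],[-1,[0,0,0],0],[-1,[0,0,0],0],[-1,[0,0,0],0],[-1,[0,0,0],0],[-1,[0,0,0],0],[-1,[0,0,0],0]])

```text
time: 7.85
eef_pos: [491.6, -262.9, 42.3]
orientation: [0.598, -0.597, -0.378, 0.378]
force: [-0.3, 0.7, 0.0]
opening: 83.1
```

Request:
carry_out(motion=[[-1,[0,0.5,0],0],[-1,[0,0.5,0],0],[-1,[0,0.2,0],0],[-1,[0,0.2,0],0],[-1,[0,0,0],0]])

```text
time: 8.27
eef_pos: [491.5, -262.8, 7.0]
orientation: [0.598, -0.597, -0.378, 0.379]
force: [0.3, -0.3, -0.4]
opening: 85.5
```

```bash
python3 -c "
from plan import *
s=eyes.grab_frame('scene')
crop(s,290,200,110,100,7,'pics/a7.png');show()
"
```

```text
t 8.32 pos [ 491.7 -262.9    7.6] open 85.4 F [-0.3  0.4  0.3] j [-0.64  0.42 -0.32  0.84  0.   -1.77]
axes x [0.427 0.904 0.   ] y [-0.001  0.    -1.   ] z [-0.904  0.427  0.001] jawyaw 2.7
```

View pics/a7.png

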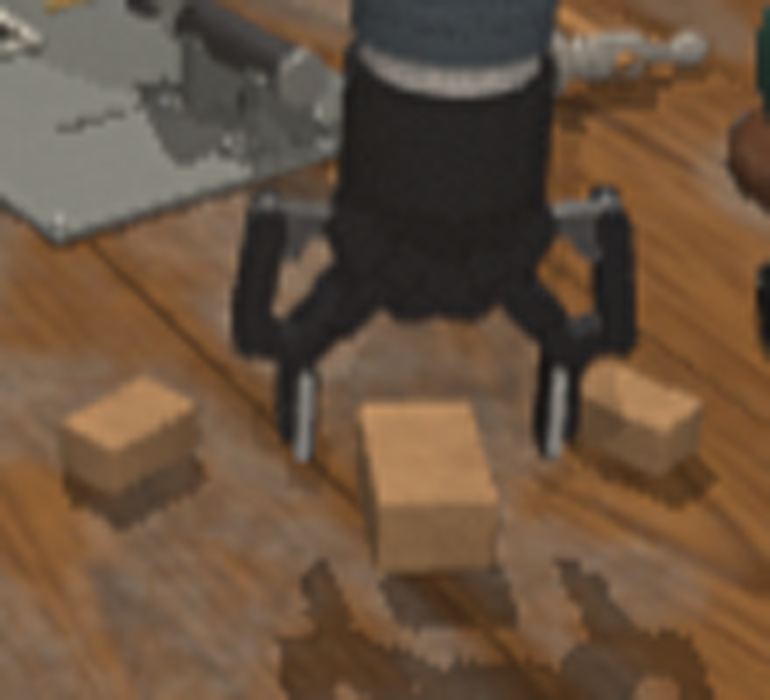

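Request:
carry_out(motion=[[-1,[0,0.25,0],0],[-1,[0,0.2,0],0],[-1,[0,0,0],0]])

```text
time: 8.57
eef_pos: [491.5, -262.8, -4.2]
orientation: [0.598, -0.597, -0.378, 0.378]
force: [-0.1, -0.1, -0.1]
opening: 85.3
```

Request:
carry_out(motion=[[0,[0,0,0],0],[1,[0,0,0],0],[1,[0,0,0],0],[1,[0,0,0],0],[1,[0,0,0],0],[1,[0,0,0],0],[1,[0,0,0],0]], force=30)

```text
time: 9.15
eef_pos: [492.1, -263.2, -3.0]
orientation: [-0.597, 0.598, 0.378, -0.378]
force: [0.1, -0.3, 4.8]
opening: 44.6
```

```bash
python3 -c "
from plan import *
s=eyes.grab_frame('scene')
crop(s,290,200,110,100,7,'pics/a8.png');show()
"
```

```text
t 9.2 pos [ 492.1 -263.2   -3. ] open 44.5 F [-0.6  0.9  5. ] j [-0.64  0.43 -0.33  0.81  0.   -1.77]
axes x [ 0.427  0.904 -0.   ] y [ 0.001 -0.    -1.   ] z [-0.904  0.427 -0.001] jawyaw 2.7001
```

View pics/a8.png

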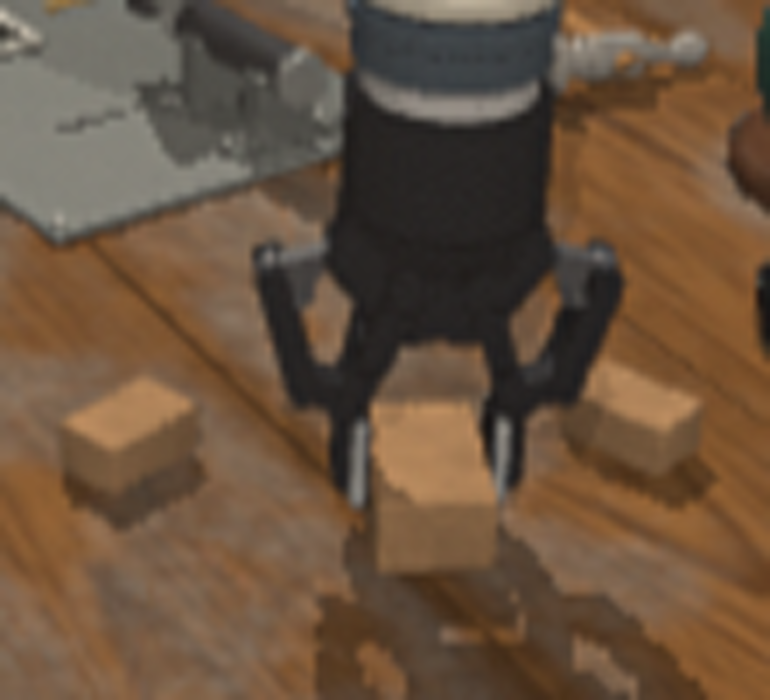

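Grasped: opening 44.5 mm, against the listed 57. Both cameras agree on about 44x69 mm, and it's still the largest cork on the table, so I'm going on with it. Since the play in the pocket is larger than stated, I'll have to centre it by measurement.

Request:
carry_out(motion=[[1,[0,-0.3,0],0],[1,[0,-0.6,0],0],[1,[0,-1,0],1],[1,[0,-1,0],1],[1,[0,-1,0],1],[1,[0,-0.6,0],1],[1,[0,0,0],1],[1,[0,0,0],1],[1,[0,0,0],1],[1,[0,0,0],1]], force=40)

```text
time: 10.03
eef_pos: [491.7, -262.9, 109.4]
orientation: [0.679, -0.679, -0.198, 0.198]
force: [-0.5, 0.2, -0.7]
opening: 44.5
```

Request:
carry_out(motion=[[1,[0,0,0],1],[1,[0,0,0],1],[1,[0,0,0],1],[1,[0,0,0],1],[1,[0,0,0],1],[1,[0,0,0],1],[1,[0,0,0],0.2],[1,[0,0,0],0]])

```text
time: 10.7
eef_pos: [491.7, -262.9, 109.2]
orientation: [0.705, -0.705, -0.049, 0.049]
force: [-0.3, 0.5, -0.9]
opening: 44.2
```

```bash
python3 -c "
from plan import *
show([489.4,221.3,107],1.709)
"
```

```text
t 10.7 pos [ 491.7 -262.9  109.2] open 44.2 F [-0.3  0.5 -0.9] j [-0.64  0.33 -0.17  1.08 -0.   -0.78]
axes x [ 0.99   0.138 -0.   ] y [-0.  0. -1.] z [-0.138  0.99   0.   ] jawyaw 1.7096
turn about tool y (4deg units): 0.00839796506777147
world d [ -2.3 484.2  -2.2] tool units [ 2.589  0.093 19.195]
after turn units [ 2.578  0.089 19.197]
```

Request:
carry_out(motion=[[1,[0.1,0,0.5],0],[1,[0.15,0,0.9],0],[1,[0.15,0,1],0],[1,[0.15,0,1],0],[1,[0.15,0,1],0],[1,[0.15,0,1],0],[1,[0.15,0,1],0],[1,[0.15,0,1],0],[1,[0.15,0,1],0],[1,[0.15,0,1],0],[1,[0.15,0,1],0],[1,[0.15,0,1],0]])

```text
time: 11.7
eef_pos: [495.4, 27.1, 109.3]
orientation: [0.705, -0.705, -0.049, 0.049]
force: [0.7, -0.3, 0.3]
opening: 44.0
```

Request:
carry_out(motion=[[1,[0.15,0,1],0],[1,[0.15,0,1],0],[1,[0.15,0,1],0],[1,[0.15,0,1],0],[1,[0.15,0,1],0],[1,[0.1,0,1],0],[1,[0,0,1],0],[1,[0,0,0.8],0],[1,[0,0,0],0],[1,[0,0,0],0],[1,[0,0,0],0]])

```text
time: 12.62
eef_pos: [489.9, 221.3, 109.1]
orientation: [-0.705, 0.705, 0.049, -0.049]
force: [-0.5, 0.5, -0.3]
opening: 44.4
```

```bash
python3 -c "
from plan import *
s=eyes.grab_frame('scene')
crop(s,235,130,110,100,7,'pics/b1.png');t=eyes.grab_frame('top');crop(t,222,165,105,84,7,'pics/b2.png')
show([489.4,221.3,2],1.709)
"
```

```text
t 12.72 pos [490.2 220.6 109.2] open 44.3 F [ 0.2 -0.3 -0.3] j [ 0.27  0.29 -0.22  1.06 -0.    0.13]
axes x [ 0.991  0.137 -0.   ] y [-0. -0. -1.] z [-0.137  0.991 -0.   ] jawyaw 1.7083
turn about tool y (4deg units): -0.009647488447107697
world d [  -0.8    0.7 -107.2] tool units [-0.029  4.287  0.031]
after turn units [-0.029  4.287  0.03 ]
```

View pics/b1.png

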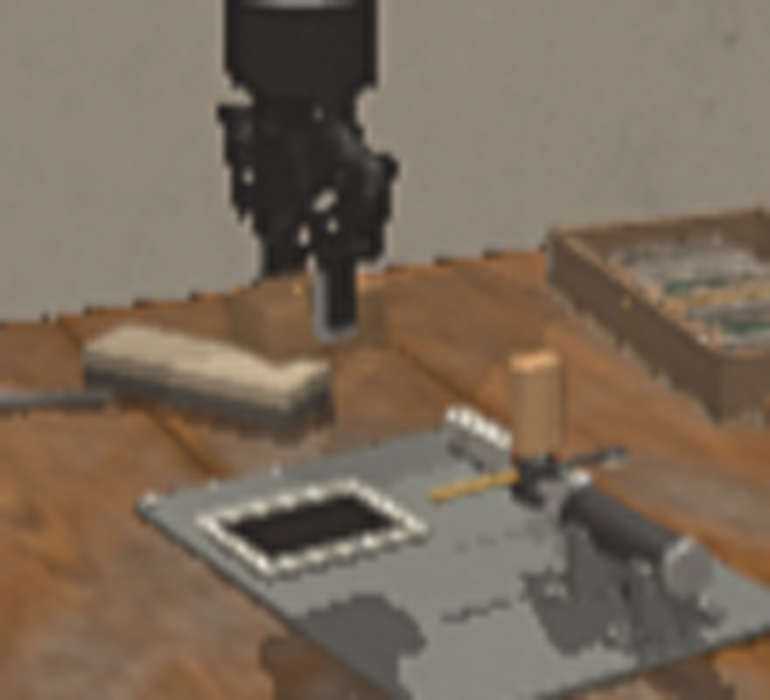

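View pics/b2.png

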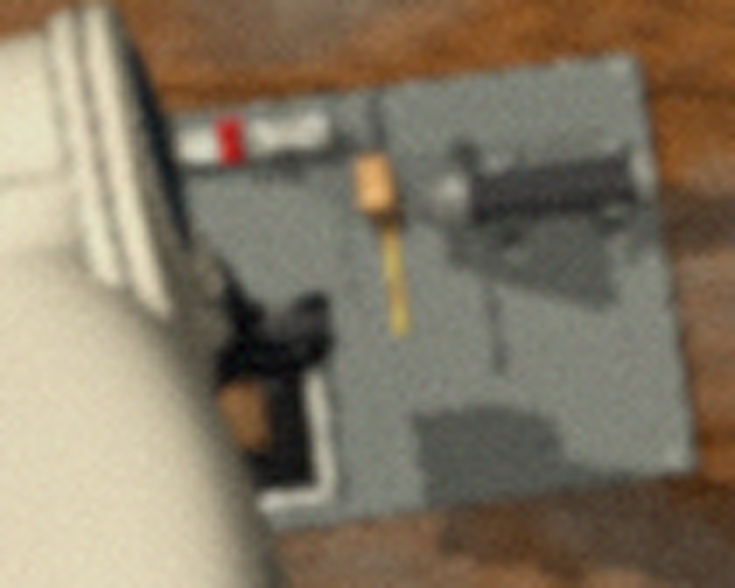

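```bash
python3 -c "
from fit import *
p=[490.2,220.6,.137]
for zb in (105,110,115):
  L=[[x,y,z] for z in(zb,zb+33) for x in(-34.5,34.5) for y in(-22.2,22.2)]
  uv=(proj('scene',W(p,L))-[235,130])*7
  for l,q in zip(L,uv): print(l,q.round(0))
print(((proj('scene',W(p,[[-11,-22,120],[11,-22,120],[-11,-36,120],[11,-36,120]]))-[235,130])*7).round())
s=eyes.grab_frame('scene');crop(s,250,155,60,40,13,'pics/b3.png')
"
```

```text
[-34.5, -22.2, 105] [273. 382.]
[-34.5, 22.2, 105] [230. 357.]
[34.5, -22.2, 105] [390. 357.]
[34.5, 22.2, 105] [346. 333.]
[-34.5, -22.2, 138] [271. 320.]
[-34.5, 22.2, 138] [228. 296.]
[34.5, -22.2, 138] [389. 297.]
[34.5, 22.2, 138] [345. 274.]
[-34.5, -22.2, 110] [273. 373.]
[-34.5, 22.2, 110] [230. 348.]
[34.5, -22.2, 110] [390. 348.]
[34.5, 22.2, 110] [345. 324.]
[-34.5, -22.2, 143] [271. 311.]
[-34.5, 22.2, 143] [228. 287.]
[34.5, -22.2, 143] [389. 287.]
[34.5, 22.2, 143] [345. 265.]
[-34.5, -22.2, 115] [272. 363.]
[-34.5, 22.2, 115] [230. 338.]
[34.5, -22.2, 115] [390. 339.]
[34.5, 22.2, 115] [345. 315.]
[-34.5, -22.2, 148] [271. 301.]
[-34.5, 22.2, 148] [228. 277.]
[34.5, -22.2, 148] [389. 278.]
[34.5, 22.2, 148] [344. 255.]
[[313. 345.]
 [350. 338.]
 [327. 353.]
 [364. 345.]]
```

View pics/b3.png

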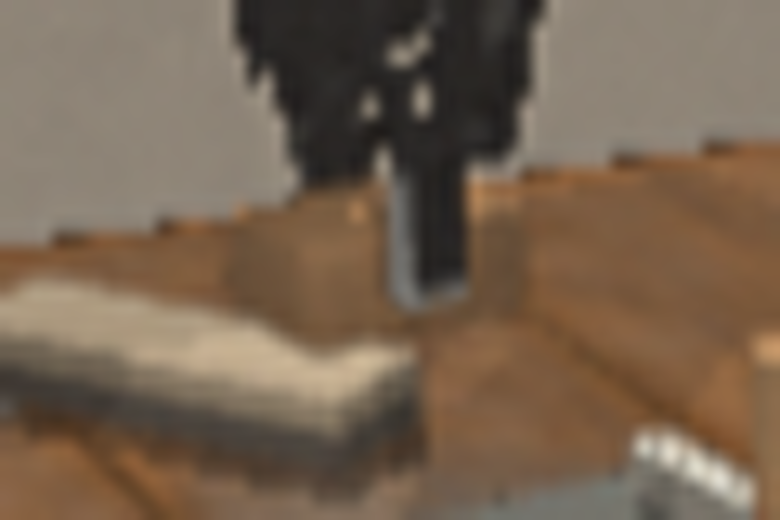

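Request:
carry_out(motion=[[1,[-0.03,0.9,0.03],0],[1,[0,1,0],0],[1,[0,1,0],0],[1,[0,0.7,0],0],[1,[0,0,0],0],[1,[0,0,0],0],[1,[0,0,0],0]])

```text
time: 13.35
eef_pos: [490.2, 221.7, 20.2]
orientation: [0.706, -0.705, -0.049, 0.048]
force: [0.1, 0.4, -0.6]
opening: 44.7
```

```bash
python3 -c "
from fit import *;from plan import *
s=eyes.grab_frame('scene')
crop(s,250,170,70,60,11,'pics/b4.png')
show([489.4,221.3,3],1.709)
o=r.get_obs()['eef_pos'];p=[o[0],o[1],.138];zb=o[2]+3
L=[[x,y,z] for z in(zb,zb+33) for x in(-34.5,34.5) for y in(-22.2,22.2)]
for l,q in zip(L,(proj('scene',W(p,L))-[250,170])*11): print(np.round(l),q.round(0))
"
```

```text
t 13.4 pos [490.4 222.   20.5] open 44.7 F [ 0.6  0.2 -0.9] j [ 0.27  0.37 -0.35  0.84 -0.    0.13]
axes x [0.991 0.137 0.002] y [ 0.002  0.001 -1.   ] z [-0.137  0.991  0.   ] jawyaw 1.7082
turn about tool y (4deg units): -0.01109824733084393
world d [ -1.   -0.7 -17.5] tool units [-0.045  0.7   -0.02 ]
after turn units [-0.044  0.7   -0.02 ]
[-34. -22.  23.] [269. 392.]
[-34.  22.  23.] [204. 347.]
[ 34. -22.  23.] [448. 347.]
[34. 22. 23.] [380. 304.]
[-34. -22.  56.] [267. 299.]
[-34.  22.  56.] [201. 256.]
[ 34. -22.  56.] [448. 256.]
[34. 22. 56.] [379. 215.]
```

View pics/b4.png

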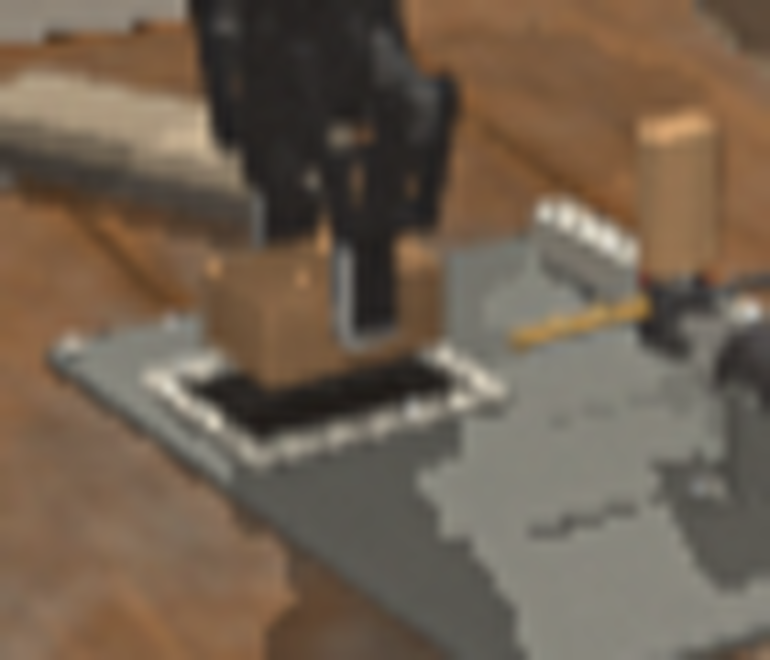

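Request:
carry_out(motion=[[1,[-0.04,0.3,-0.02],0],[1,[0,0.25,0],0],[1,[0,0.06,0],0],[1,[0,0,0],0]])

```text
time: 13.73
eef_pos: [488.2, 221.3, 3.5]
orientation: [-0.705, 0.705, 0.048, -0.049]
force: [0.4, -0.5, -0.3]
opening: 44.5
```

Request:
carry_out(motion=[[1,[0,0.04,0],0],[1,[0,0,0],0]])

```text
time: 13.9
eef_pos: [488.5, 221.4, 3.1]
orientation: [-0.705, 0.705, 0.049, -0.049]
force: [-0.6, 0.4, 1.0]
opening: 44.2
```

Request:
carry_out(motion=[[1,[0,0.04,0],0],[1,[0,0,0],0]])

```text
time: 14.07
eef_pos: [488.5, 221.4, 3.0]
orientation: [0.705, -0.705, -0.049, 0.048]
force: [-3.3, -0.6, 13.3]
opening: 44.7
```

Request:
carry_out(motion=[[1,[0,-0.04,0],0],[0,[0,0,0],0],[-1,[0,0,0],0],[-1,[0,0,0],0],[-1,[0,0,0],0],[-1,[0,0,0],0],[-1,[0,0,0],0],[-1,[0,0,0],0]])

```text
time: 14.73
eef_pos: [488.5, 221.4, 2.8]
orientation: [-0.705, 0.705, 0.049, -0.049]
force: [-0.1, -0.9, -0.6]
opening: 85.4
```

Request:
carry_out(motion=[[-1,[0,-0.3,0],0],[-1,[0,-0.5,0],0],[-1,[0,-1,0],0],[-1,[0,-1,0],0],[-1,[0,-1,0],0],[-1,[0,-1,0],0],[-1,[0,-0.2,0],0],[-1,[0,0,0],0]])

```text
time: 15.4
eef_pos: [489.5, 221.7, 130.2]
orientation: [0.706, -0.705, -0.05, 0.047]
force: [-0.1, -0.2, -0.4]
opening: 85.4
```

```bash
python3 -c "
from fit import *;from plan import *
s=eyes.grab_frame('scene')
crop(s,250,170,70,60,11,'pics/b5.png');t=eyes.grab_frame('top');crop(t,222,165,105,84,7,'pics/b6.png')
show()
L=[[x,y,z] for z in(6,39) for x in(-34.5,34.5) for y in(-22.2,22.2)]
p=[489.4,221.3,.138]
for l,q in zip(L,(proj('scene',W(p,L))-[250,170])*11): print(np.round(l),q.round(0))
"
```

```text
t 15.5 pos [488.2 221.3 127.5] open 85.6 F [ 0.7  0.  -0.7] j [ 0.27  0.28 -0.19  1.1  -0.    0.13]
axes x [ 0.991  0.137 -0.   ] y [-0. -0. -1.] z [-0.137  0.991 -0.   ] jawyaw 1.7086
[-34. -22.   6.] [269. 441.]
[-34.  22.   6.] [203. 396.]
[ 34. -22.   6.] [447. 395.]
[34. 22.  6.] [379. 352.]
[-34. -22.  39.] [266. 349.]
[-34.  22.  39.] [200. 306.]
[ 34. -22.  39.] [446. 305.]
[34. 22. 39.] [378. 264.]
```

View pics/b5.png

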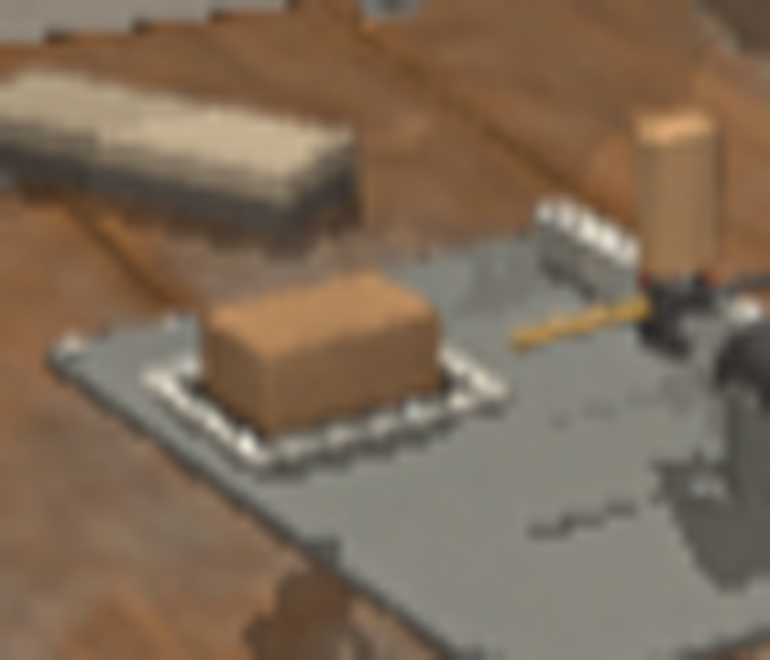

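View pics/b6.png

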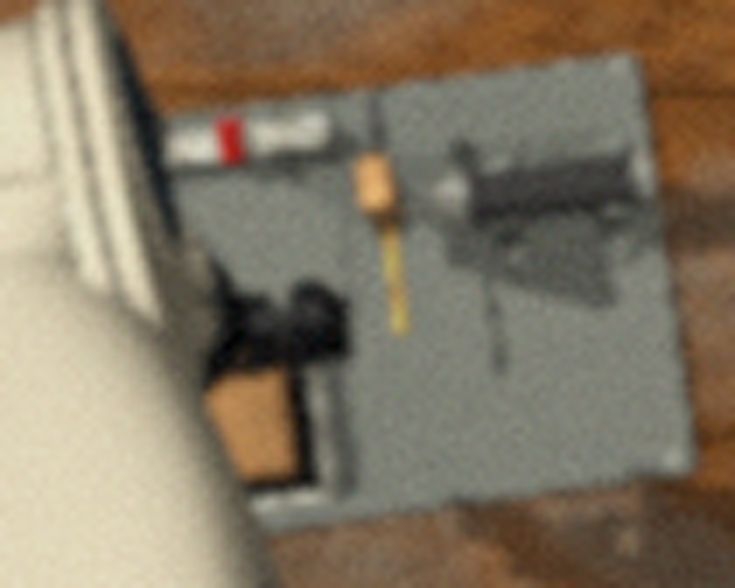

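```bash
python3 -c "
from plan import *
show([585.2,148.7,63],1.709)"
```

```text
t 15.5 pos [488.2 221.3 127.5] open 85.6 F [ 0.7  0.  -0.7] j [ 0.27  0.28 -0.19  1.1  -0.    0.13]
axes x [ 0.991  0.137 -0.   ] y [-0. -0. -1.] z [-0.137  0.991 -0.   ] jawyaw 1.7086
turn about tool y (4deg units): -0.00507926879422974
world d [ 97.  -72.6 -64.5] tool units [ 3.445  2.58  -3.408]
after turn units [ 3.443  2.58  -3.409]
```

Request:
carry_out(motion=[[-1,[0.6,0,-0.6],0],[-1,[0.8,0,-0.8],0],[-1,[0.8,0,-0.8],0],[-1,[0.7,0,-0.7],0],[-1,[0.55,0,-0.5],0],[-1,[0,0,0],0],[-1,[0,0,0],0],[-1,[0,0,0],0]])

```text
time: 16.17
eef_pos: [584.5, 149.2, 126.6]
orientation: [0.705, -0.705, -0.048, 0.05]
force: [0.1, -0.6, 0.4]
opening: 85.5
```

```bash
python3 -c "
from fit import *;from plan import *
s=eyes.grab_frame('scene')
crop(s,260,130,80,80,9,'pics/d1.png');t=eyes.grab_frame('top');crop(t,222,165,105,84,7,'pics/d2.png')
show([585.2,148.7,63],1.709)"
```

```text
t 16.27 pos [584.6 149.6 127.4] open 85.0 F [0.4 0.  1. ] j [ 0.11  0.39 -0.02  1.16  0.   -0.03]
axes x [ 0.99   0.138 -0.001] y [-0.001  0.    -1.   ] z [-0.138  0.99   0.   ] jawyaw 1.7095
turn about tool y (4deg units): 0.007151224816149509
world d [  0.6  -0.9 -64.4] tool units [ 0.021  2.577 -0.041]
after turn units [ 0.018  2.577 -0.04 ]
```

View pics/d1.png

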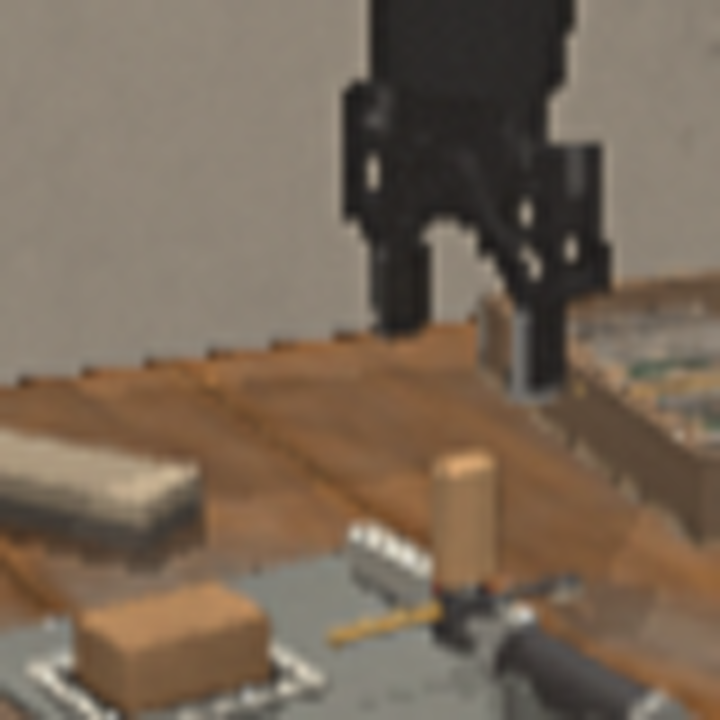

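View pics/d2.png

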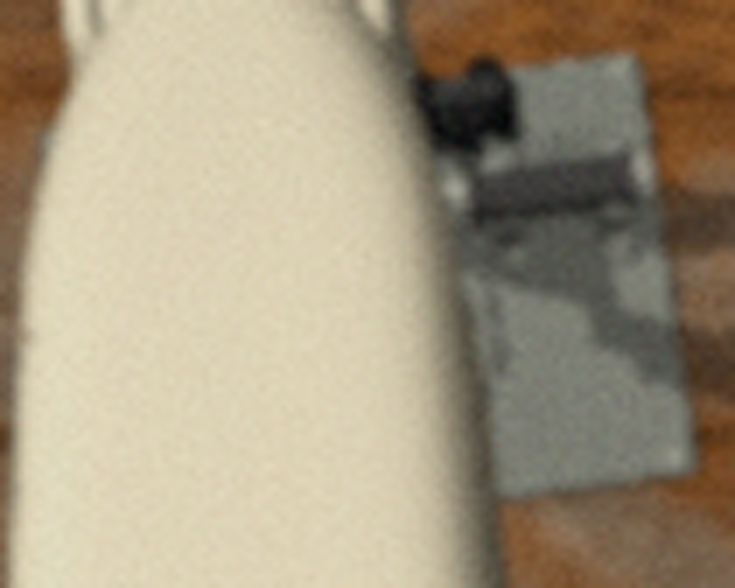

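Request:
carry_out(motion=[[-1,[0.02,0.6,-0.04],0],[-1,[0,0.8,0],0],[-1,[0,0.7,0],0],[-1,[0,0.47,0],0],[-1,[0,0,0],0],[-1,[0,0,0],0]])

```text
time: 16.77
eef_pos: [585.5, 148.6, 63.6]
orientation: [0.705, -0.705, -0.049, 0.049]
force: [0.4, -0.2, 0.3]
opening: 85.6
```

```bash
python3 -c "
from fit import *;from plan import *
s=eyes.grab_frame('scene')
crop(s,270,140,80,80,9,'pics/d3.png')
show([585.2,148.7,63],1.709)"
```

```text
t 16.82 pos [586.1 148.6  64.3] open 85.1 F [-0.4 -0.8 -0.2] j [ 0.11  0.43 -0.12  1.01  0.   -0.03]
axes x [0.99  0.138 0.   ] y [ 0.  0. -1.] z [-0.138  0.99   0.   ] jawyaw 1.7094
turn about tool y (4deg units): 0.006174619413260835
world d [-0.9  0.1 -1.3] tool units [-0.035  0.053  0.009]
after turn units [-0.035  0.053  0.009]
```

View pics/d3.png

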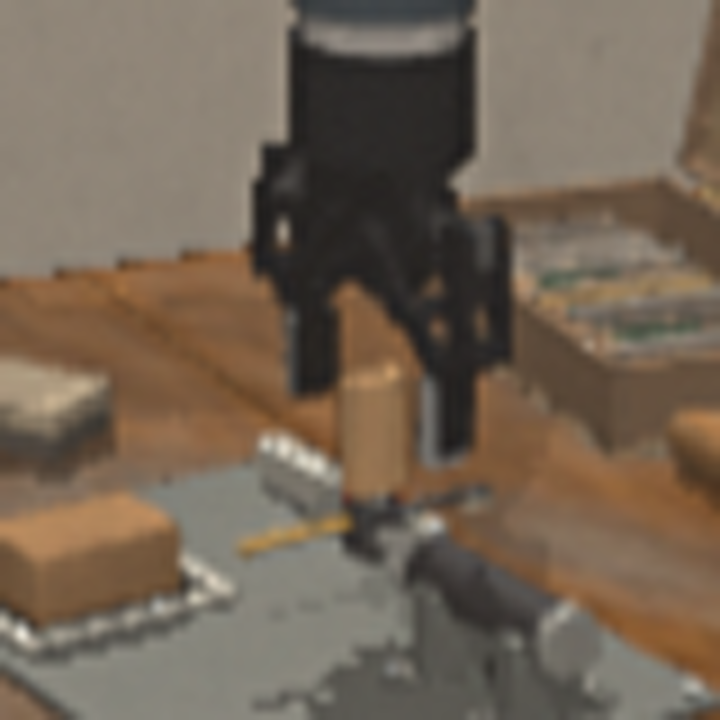

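Request:
carry_out(motion=[[0,[-0.03,0,0],0],[0.5,[0,0,0],0],[1,[0,0,0],0],[1,[0,0,0],0],[1,[0,0,0],0],[1,[0,0,0],0],[1,[0,0,0],0],[1,[0,0,0],0]], force=60)

```text
time: 17.48
eef_pos: [585.5, 148.8, 64.0]
orientation: [0.706, -0.705, -0.049, 0.049]
force: [-1.7, 5.4, 3.4]
opening: 15.4
```

```bash
python3 -c "
from fit import *;from plan import *
s=eyes.grab_frame('scene')
crop(s,270,140,80,80,9,'pics/d4.png')
show()
o=r.get_obs()['eef_pos'];g=[582.4,168.5,.138];d=o[:2]-g[:2];print('gauge y',-np.sin(g[2])*d[0]+np.cos(g[2])*d[1])"
```

```text
t 17.53 pos [585.5 148.8  64. ] open 15.3 F [-1.4  5.   3.4] j [ 0.11  0.43 -0.13  1.01  0.   -0.03]
axes x [0.99  0.138 0.001] y [ 0.     0.001 -1.   ] z [-0.138  0.99   0.001] jawyaw 1.7092
gauge y -19.933116733114378
```

View pics/d4.png

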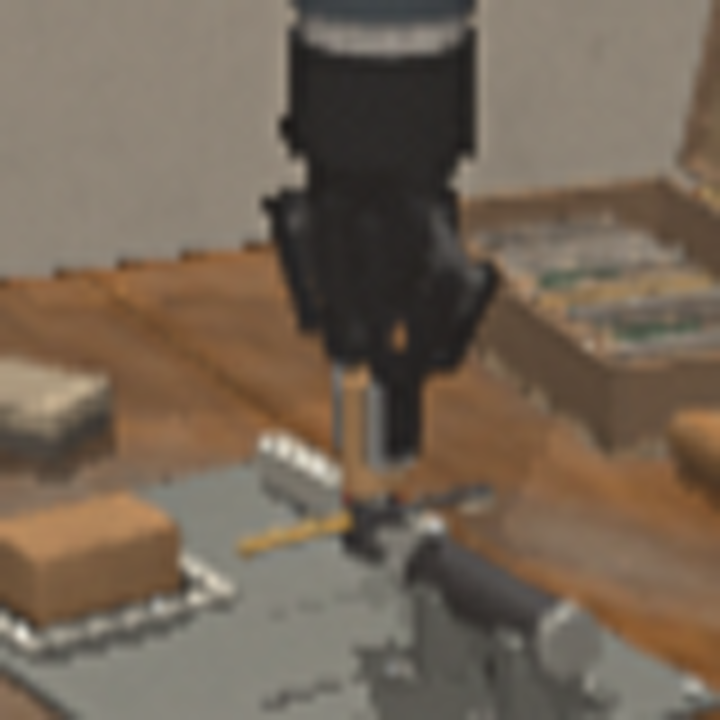

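```bash
python3 - <<'E'
from fit import *
t=np.load("topavg.npy");g=np.array([582.4,168.5,.138])
def loc(P):
    c,s=np.cos(g[2]),np.sin(g[2]);d=np.array(P)[:2]-g[:2];return np.round([c*d[0]+s*d[1],-s*d[0]+c*d[1]],1)
print(t[179:191,248:262,2].round(0)-t[179:191,248:262,1].round(0))
w=np.clip(t[...,2]-t[...,1]-40,0,None)
m=np.zeros_like(w);m[181:189,250:259]=1;w*=m
v,u=np.mgrid[:400,:640];c=np.array([(u*w).sum(),(v*w).sum()])/w.sum()
print(c,[loc(ray("top",c,z)[0]) for z in(24,31,38)])
# per row centroid -> local coordinates
for row in range(181,189):
    ww=w[row]; 
    if ww.sum()>0:
        cc=[(np.arange(640)*ww).sum()/ww.sum(),row];print(row,ww.sum().round(),loc(ray("top",cc,38)[0]),loc(ray("top",cc,24)[0]))
# where would fin top and clip project
for y in(50,54,55,56,58):print(y,proj("top",W(g,[[52,y,38],[52,y,24]])).round(2).tolist())
# bar ends check: grayscale profile along bar at z=24
L=np.c_[np.full(200,52),np.linspace(-10,150,200),np.full(200,24)]
uv=proj("top",W(g,L)).astype(np.float32);pr=cv2.remap(t.astype(np.float32),uv[:,0].reshape(1,-1),uv[:,1].reshape(1,-1),cv2.INTER_LINEAR)[0]
gr=pr.mean(1);d=np.gradient(gr)
for k in range(0,200,4):print(round(L[k,1]),gr[k].round(),(pr[k,2]-pr[k,1]).round(),end=" | ")
E
```

```text
[[ 46.  42.  41.  39.  38.  37.  36.  35.  33.  30.  25.  22.  20.  18.]
 [ 34.  33.  30.  26.  26.  27.  25.  25.  20.  11.   5.   3.   3.   3.]
 [ 13.  13.   9.   9.  21.  37.  45.  46.  29.   9.  -1.  -1.  -1.   0.]
 [  0.   0.  -1.   4.  36.  75.  97.  92.  55.  13.   1.   0.   1.   1.]
 [  1.   0.  -2.   5.  40.  99. 138. 123.  65.  16.   1.   1.   5.   3.]
 [  2.   2.   0.   3.  28.  91. 142. 128.  63.  14.   1.   3.   4.   4.]
 [  4.   4.   2.   3.  20.  77. 134. 129.  65.  17.   3.   1.   3.   4.]
 [  4.   3.   0.   0.  14.  67. 128. 135.  78.  24.   2.   1.   1.   2.]
 [  4.   1.   0.  -1.  11.  60. 111. 119.  75.  25.   3.   1.   0.   0.]
 [  2.   1.  -2.  -1.   8.  33.  56.  55.  33.  12.   0.  -2.  -2.   0.]
 [  0.  -1.  -2.  -2.  -1.   4.   5.   5.   2.  -1.  -1.  -2.   0.  -1.]
 [ -1.  -1.  -1.  -1.  -4.  -2.  -3.  -3.  -3.  -3.   0.  -1.  -2.  -1.]]
[254.41771153 184.60701447] [array([52.2, 56.1]), array([50.4, 55.2]), array([48.5, 54.3])]
181 10.0 [61.4 52.4] [65.3 54.2]
182 158.0 [58.  53.7] [61.7 55.5]
183 266.0 [54.4 54.2] [58.1 55.9]
184 263.0 [50.8 54.5] [54.5 56
[... 412 characters left out ...]
.0 | 6 138.0 1.0 | 9 169.0 2.0 | 13 185.0 3.0 | 16 189.0 3.0 | 19 186.0 4.0 | 22 183.0 4.0 | 25 183.0 4.0 | 29 182.0 3.0 | 32 186.0 4.0 | 35 194.0 4.0 | 38 196.0 4.0 | 41 182.0 2.0 | 45 158.0 6.0 | 48 129.0 28.0 | 51 102.0 76.0 | 54 83.0 129.0 | 58 94.0 136.0 | 61 133.0 86.0 | 64 175.0 33.0 | 67 202.0 8.0 | 70 209.0 2.0 | 74 208.0 2.0 | 77 203.0 4.0 | 80 199.0 4.0 | 83 200.0 4.0 | 86 206.0 3.0 | 90 208.0 4.0 | 93 210.0 3.0 | 96 210.0 3.0 | 99 202.0 3.0 | 103 197.0 3.0 | 106 197.0 4.0 | 109 196.0 4.0 | 112 193.0 4.0 | 115 197.0 4.0 | 119 206.0 3.0 | 122 204.0 4.0 | 125 202.0 3.0 | 128 201.0 3.0 | 132 195.0 3.0 | 135 177.0 3.0 | 138 151.0 0.0 | 141 130.0 -2.0 | 144 122.0 -2.0 | 148 120.0 1.0 |
```

Request:
carry_out(motion=[[1,[0,0,0.15],0],[1,[0,0,0.3],0],[1,[0,0,0.4],0],[1,[0,0,0.4],0],[1,[0,0,0.4],0],[1,[0,0,0.4],0],[1,[0,0,0.3],0],[1,[0,0,0.2],0],[1,[0,0,0.1],0],[1,[0,0,0],0],[1,[0,0,0],0]])

```text
time: 18.45
eef_pos: [576.7, 213.1, 64.0]
orientation: [-0.705, 0.706, 0.049, -0.048]
force: [-0.3, -7.1, 5.8]
opening: 15.2
```

```bash
python3 -c "
from fit import *;from plan import *
S=np.mean([eyes.grab_frame('scene').astype(float) for _ in range(4)],0).astype(np.uint8)
cv2.imwrite('pics/e0s.png',S);crop(S,260,150,90,70,8,'pics/e1.png');t=eyes.grab_frame('top');crop(t,222,165,105,84,7,'pics/e2.png')
show()
o=r.get_obs()['eef_pos'];g=[582.4,168.5,.138];d=o[:2]-g[:2];print('gauge x,y',np.cos(g[2])*d[0]+np.sin(g[2])*d[1],-np.sin(g[2])*d[0]+np.cos(g[2])*d[1])
print((proj('scene',W(g,[[52,55.6,38],[52,50,44],[0,50,62]]))-[260,150])*8)"
```

```text
t 18.7 pos [576.7 212.8  64. ] open 15.2 F [-0.1 -7.   5. ] j [ 0.22  0.45 -0.1   1.02 -0.    0.08]
axes x [0.991 0.137 0.001] y [ 0.001 -0.002 -1.   ] z [-0.137  0.991 -0.002] jawyaw 1.7078
gauge x,y 0.48887787899159374 44.6838324350348
[[410.41751343 331.4900787 ]
 [417.21454107 323.51589929]
 [327.1661025  309.73684677]]
```

View pics/e1.png

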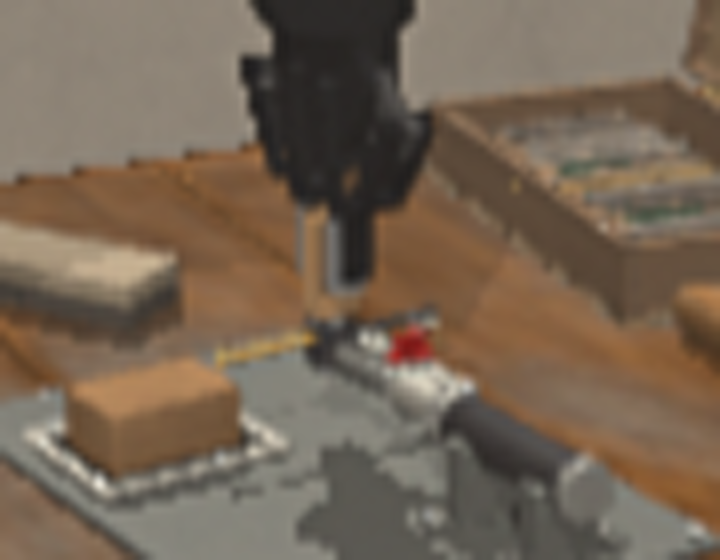

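View pics/e2.png

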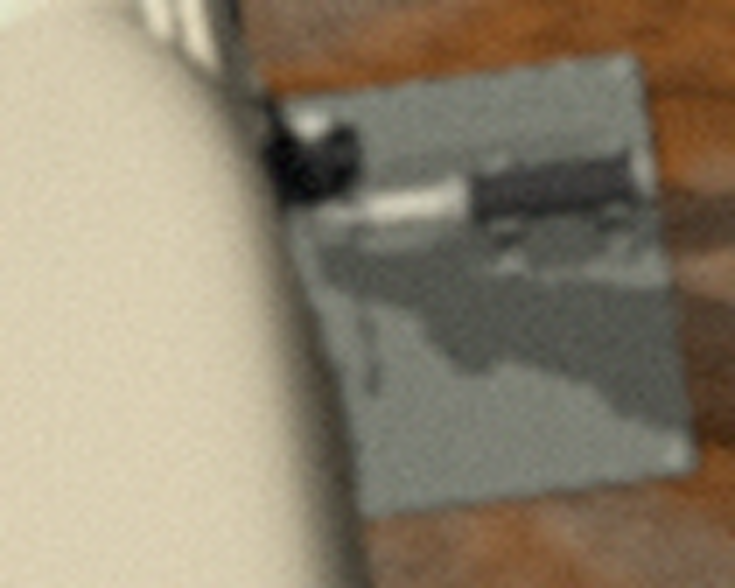

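Request:
carry_out(motion=[[1,[0,0,0.15],0],[1,[0,0,0.15],0],[1,[0,0,0.1],0],[1,[0,0,0.04],0],[1,[0,0,0],0],[1,[0,0,0],0]])

```text
time: 19.2
eef_pos: [575.3, 223.6, 64.0]
orientation: [-0.705, 0.706, 0.049, -0.048]
force: [0.0, -7.1, 5.2]
opening: 15.4
```

```bash
python3 -c "
from fit import *;from plan import *
S=np.mean([eyes.grab_frame('scene').astype(float) for _ in range(8)],0)
np.save('S.npy',S);S=S.astype(np.uint8)
crop(S,285,175,50,35,15,'pics/e3.png')
show()
o=r.get_obs()['eef_pos'];g=[582.4,168.5,.138];d=o[:2]-g[:2];print('gauge x,y',np.cos(g[2])*d[0]+np.sin(g[2])*d[1],-np.sin(g[2])*d[0]+np.cos(g[2])*d[1])
print(((proj('scene',W(g,[[52,55.6,38],[52,50,38],[52,60,38],[52,55.6,44],[52,55.6,50],[52,55.6,24],[58,55.6,24],[46,55.6,24]]))-[285,175])*15).round())"
```

```text
t 19.6 pos [575.2 223.6  64. ] open 15.6 F [ 0.5 -7.   5.4] j [ 0.24  0.45 -0.09  1.03 -0.    0.1 ]
axes x [0.991 0.136 0.001] y [ 0.001 -0.002 -1.   ] z [-0.136  0.991 -0.002] jawyaw 1.7077
gauge x,y 0.45649711546964244 55.524648802187535
[[395. 247.]
 [407. 253.]
 [385. 241.]
 [395. 225.]
 [395. 203.]
 [394. 297.]
 [413. 292.]
 [375. 301.]]
```

View pics/e3.png

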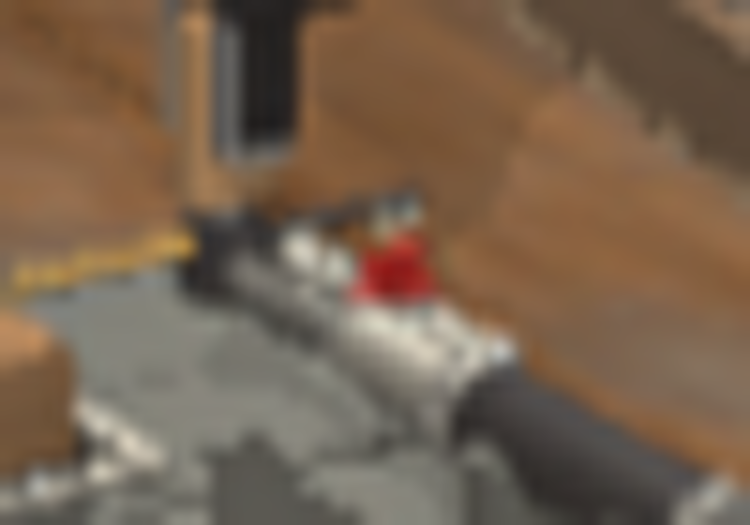

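```bash
python3 -c "
import numpy as np,cv2
S=np.load('S.npy')
c=S[185:198,306:316]
for n,k in(('R',2),('G',1),('B',0)): print(n);print(c[...,k].round().astype(int))
cv2.imwrite('pics/e4.png',cv2.resize(S[183:200,300:322].astype(np.uint8),None,fx=35,fy=35,interpolation=cv2.INTER_NEAREST))"
```

```text
R
[[131 129 126 126 124 120 119 120 120 121]
 [131 132 131 129 126 123 117 119 122 123]
 [127 131 124 123 119 109 101 113 121 123]
 [112 111  93  95 100  86 104 107 119 120]
 [ 82  74  83  90 124 120 140 124 118 117]
 [ 99  85 113 117 149 155 137 125 121 123]
 [144 130 119 130 141 171 165 128 127 140]
 [162 183 135 152 152 145 144 134 128 143]
 [153 170 158 162 142 139 149 149 126 135]
 [123 124 166 180 142 133 152 147 132 125]
 [139 133 158 180 166 140 144 138 166 139]
 [114 136 170 201 215 187 186 170 200 178]
 [ 95 120 148 168 191 206 213 184 183 193]]
G
[[ 92  91  89  88  87  84  83  85  85  85]
 [ 92  93  92  91  90  87  84  86  88  88]
 [ 87  91  90  90  89  82  80  83  88  90]
 [ 82  82  75  77  92  84 100  80  88  89]
 [ 73  65  65  76 116 110 130  93  86  85]
 [ 85  63  77  87 125 109  85  82  88  89]
 [132 117  90  73  79  69  63  69  93 101]
 [158 180 122  58  39  35  40  71  94 104]
 [149 166 133  64  30  30  36  58  84  98]
 [121 115 109  86  50  48  58  69  83  88]
 [136 130 138 157 138 114 121 127 143 111]
 [111 134 165 196 210 185 186 166 192 167]
 [ 91 116 143 162 184 200 207 177 176 187]]
B
[[ 60  58  57  57  56  56  55  56  54  55]
 [ 59  60  60  60  58  57  58  59  60  60]
 [ 55  58  61  62  65  62  64  58  62  62]
 [ 61  60  61  64  82  79  91  58  61  61]
 [ 68  59  55  61 100  95 112  66  59  59]
 [ 68  44  45  58  97  85  63  54  58  58]
 [115 102  64  45  53  54  49  49  61  66]
 [144 166 108  48  33  31  34  50  62  68]
 [135 153 122  58  28  28  32  43  56  66]
 [112 106  99  79  45  42  53  62  62  58]
 [127 120 128 144 126 104 112 118 126  88]
 [104 124 152 179 191 169 171 153 177 150]
 [ 85 108 131 148 168 183 188 161 161 170]]
```

View pics/e4.png

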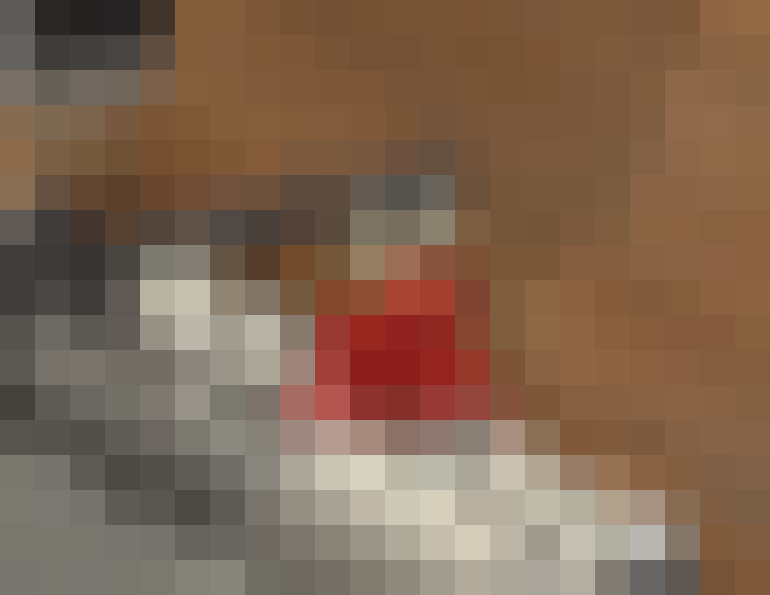

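Request:
carry_out(motion=[[1,[0,0,-0.03],0],[1,[0,0,0],0],[1,[0,0,0],0],[1,[0,0,0],0],[1,[0,0,0],0],[1,[0,0,0],0]])

```text
time: 20.1
eef_pos: [575.4, 222.7, 64.0]
orientation: [-0.705, 0.706, 0.049, -0.048]
force: [-0.1, -7.8, 5.9]
opening: 15.2
```

```bash
python3 -c "
from fit import *;from plan import *
S=np.mean([eyes.grab_frame('scene').astype(float) for _ in range(4)],0).astype(np.uint8)
g=[582.4,168.5,.138];show()
o=r.get_obs()['eef_pos'];d=o[:2]-g[:2];print('gauge y',-np.sin(g[2])*d[0]+np.cos(g[2])*d[1])
k=11;b=cv2.resize(S[170:225,255:325],None,fx=k,fy=k,interpolation=cv2.INTER_CUBIC)
f=lambda L:((proj('scene',W(g,L))-[255,170]+.5)*k).astype(np.int32)
for z in(6,39): cv2.polylines(b,[f([[-85+x,65+y,z] for x,y in((-34.5,-22.2),(34.5,-22.2),(34.5,22.2),(-34.5,22.2))])],True,(0,255,0),1)
cv2.polylines(b,[f([[-85+x,65+y,12] for x,y in((-49,-39),(49,-39),(49,39),(-49,39))])],True,(255,0,0),1)
cv2.imwrite('pics/f1.png',b)"
```

```text
t 20.3 pos [575.4 222.8  64. ] open 15.5 F [-0.2 -7.2  5.9] j [ 0.23  0.45 -0.09  1.03 -0.    0.1 ]
axes x [0.991 0.136 0.001] y [ 0.001 -0.002 -1.   ] z [-0.136  0.991 -0.003] jawyaw 1.7077
gauge y 54.71630913641292
```

View pics/f1.png

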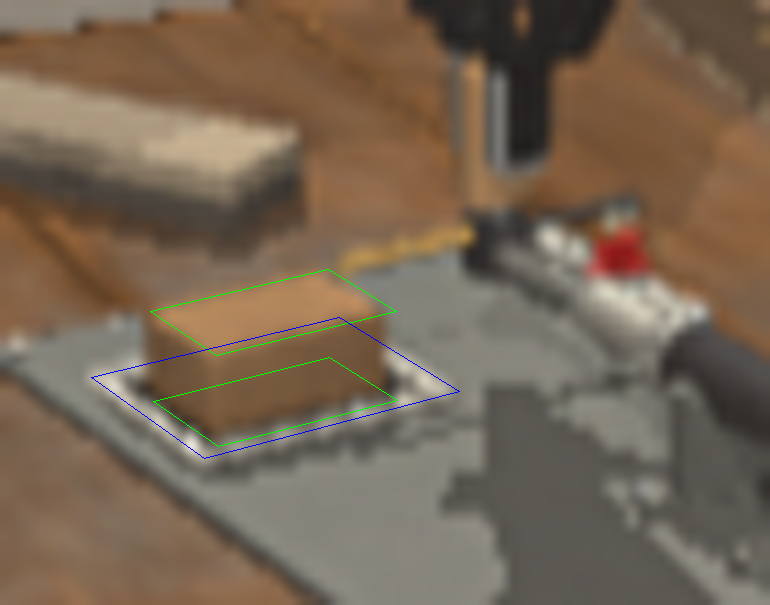

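```bash
python3 -c "
from rig import r,eyes,order
print(order.job_done());o=r.get_obs();print(o['time'],o['eef_pos'],o['force'],o['opening'])"
```

```text
the job is handed in; nothing more can be done
None
the job is handed in; nothing more can be done
```

I set the largest cork flat in the pocket and let go of it. I then pulled the rod out to the red index and handed the job in at about 20 s, still gripping it. No verdict was given.

**Last checks**
- **Rod:** the fingers hold the grip at 15.4 mm opening with about 7 N of spring pull. The tool stands at gauge y 54.7 mm. I measured the index at 55 to 56 mm, between 54.3 and 56.1 depending on which part of the red I used.
- **Flag:** a rough reading from the scene picture, taken before a final 0.8 mm move back, put it up to 2–3 mm past the index. The tool readings put it in line. Either way it is inside the 4 mm limit. The arm blocked the top camera by then, so I could not confirm this from above.
- **Cork:** it is seated and untouched. The tool stopped against the pocket floor at the expected height. I estimate the cork is 1 to 3 mm off centre, towards -x and slightly +y, within the 6 mm limit.
- **Other tools:** I saw no contact with the red index or the four bystanders, but I did not measure their positions again at the end.

**Where the data disagreed**
- **Tool height:** the reported height was about 32 mm too low. I found this in the pictures and by touching the top of the cork, and corrected every height for it.
- **Cork size:** it measures about 44 x 69 mm rather than the listed 57 x 77 mm, both in the pictures and between the fingers. It was still the largest cork on the table, so I used it and centred it by measurement.

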